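# Load the demagnetiser and hold its run paddle half-way

## Task

Load the bench demagnetiser: lay the knurled steel setting ring flat in the round well, and stand the small steel gauge block on its long narrow face in the slot. Then press the spring-loaded hold-to-run paddle half-way down (never near its bottom stop, where it cuts out) and finish your program still holding it there. Leave the other things on the desk where they are.

Things in the scene. Friction and masses are not known exactly. Their poses are not given: they have to be found in the camera images.
- demagnetiser: Fixed grey box 116 (x) x 200 (y) mm, steel deck 48 mm above the desk. Origin on the desk under the box's centre; z up, front to its -x. Two 8 mm deep wells: round at y +55, slot at y -55 mm. A paddle sticks out in front, hinged between steel ears at x -70, z 47 mm. Left of it stands a thin index plate (10 x 3 mm, top at z 55 mm) at x -112, y +18.5 mm.
- round_well (a point): Centre of the floor of the round well, 40 mm above the desk: 62 mm in diameter, 8 mm deep, flat floor. Axes as the demagnetiser's.
- slot (a point): Centre of the floor of the rectangular slot, 40 mm above the desk: 42 mm long along its x, 15 mm wide along its y, 8 mm deep, flat floor. Axes as the demagnetiser's.
- ring_centre (a point): Centre of the loose knurled steel setting ring, half-way up: 54 mm outside diameter, about 28 mm bore, 18 mm high, 0.24 kg (may vary by a third). It lies flat on the desk, centre 9 mm above it. z is the ring's axis. Grasp across the outside.
- block_centre (a point): Centre of the loose steel gauge block, half-way up: 9 mm thick along its x, 35 mm long along its y, 20 mm high along its z, about 0.05 kg. It stands on its 9 x 35 mm face on the desk, centre 10 mm above it. Grasp across the 9 mm.
- pad_top (a point): Centre of the top face of the round black press pad (40 mm in diameter, 8 mm thick) on the free end of the steel paddle, where to press; its axes tilt with the paddle; at rest 58 mm above the desk and 175 mm in front (-x) of the demagnetiser's origin.
- paddle (a joint): Paddle angle, rad: 0 released (spring holds it up, level), grows as the pad is pressed, half-way 0.19, bottom stop 0.38. Pad centre is 105 mm in front of the hinge axis; the pad's top centre is then about 20 mm (half-way) and 39 mm (stop) below rest. The spring pushes back with about 2.5 N at first, 5 N half-way, 8 N at the stop, and lifts it when let go.
- plug_gauge: Bystander: plug gauge, a rod about 105 mm long and 16 mm high lying on the desk. Origin under its centre. Leave alone.
- spacer_ring: Bystander: thin small spacer ring, 26 mm in diameter, 8 mm high. Origin under its centre. Leave alone.
- oil_pot: Bystander: small round pot with lid, 51 mm in diameter, 36 mm high. Origin under its centre. Leave alone.
There are look-alikes about, which are no part of the job. Of the things that look like the part that bears block_centre, the smallest one is meant.

How it is judged:
On the way, in this order (a step that is already met when the one before it is completed fails the run):
1. ring and block both seated in their wells, the paddle not yet pressed (horizontal distance between ring_centre and round_well below 0.007 m and z of ring_centre in the frame of round_well between 0.006 and 0.0115 m and angle between ring_centre's own z axis and vertical below 0.12 rad and horizontal distance between block_centre and slot below 0.008 m and z of block_centre in the frame of slot between 0.007 and 0.0125 m and angle between block_centre's own z axis and vertical below 0.15 rad and angle between the y axis of block_centre and the x axis of slot, either way round below 0.3 rad and value of joint paddle below 0.05 rad), for 0.2 s.
2. the robot holds the paddle about half-way down (value of joint paddle between 0.14 and 0.24 rad and contact force between any of the fingers, the arm and paddle above 1.5 N), for 0.5 s.
At the end, for the whole second after the job is handed in: The ring lies flat on the floor of the round well (centre within 7 mm), the block stands upright on the floor of the slot along it (centre within 8 mm), and the robot itself is holding the press pad (more than 1.5 N) with the paddle between 0.14 and 0.24 rad, half-way being 0.19 (all of step 2 and horizontal distance between ring_centre and round_well below 0.007 m and z of ring_centre in the frame of round_well between 0.006 and 0.0115 m and angle between ring_centre's own z axis and vertical below 0.12 rad and horizontal distance between block_centre and slot below 0.008 m and z of block_centre in the frame of slot between 0.007 and 0.0125 m and angle between block_centre's own z axis and vertical below 0.15 rad and angle between the y axis of block_centre and the x axis of slot, either way round below 0.3 rad); the arm keeps its last pose, push and grip.
It fails at once if the paddle is pushed near its bottom stop (beyond 0.33 of 0.38 rad) (value of joint paddle above 0.33 rad).
It fails at once if a bystander is moved by more than 20 mm (distance of any of plug_gauge, spacer_ring, oil_pot from where it was at the start of the episode above 0.02 m).
It also fails if it takes over 61 s, if anything falls off the work surface, if the arm or the gripper's body presses on something with over 40 N, if the wrist force passes 120 N, or if a joint passes its speed limit or range.

## Robot

A 6-joint arm with a two-finger parallel gripper is mounted at the origin on the work surface; the furniture and walls round the work are solid. World frame = base frame: x ahead of the robot, y to its left, z up, the work surface at z = 0. Lengths are in m, angles in rad, forces in N, time in s.
With the tool pointing down it reaches from about 0.375 to 0.9 m from the base axis. Payload 3.1 kg.
Tool frame: the origin (TCP) lies on the centre line of the jaws, within the pads' length; the fingertips stand 8 mm ahead of it and the grasp point (between the pads) lies 11 mm behind it; x points along the fingers, z is the direction in which the jaws open and shut, and the axes are right-handed (so a half turn about x gives the same grasp; the last joint's range is limited). The gripper opens to 85 mm and grips with 20 to 120 N. Pads are 22 mm wide; open, the fingers measure 114 mm over their backs; the gripper's body (76 mm by 85 mm) begins 54 mm behind the grasp point. The pads swing forward as they close: fully open they stand 13 mm farther back than shut.
Start: joints at [1.161, 0.527, 1.433, -0, 1.181, -0.178], TCP at [0.144, 0.608, 0.239] pointing down, gripper open.
Joint ranges: [-3.08, 3.08], [-0.75, 2.2], [0.22, 2.44], [-1.43, 4.57], [0, 2.65], [-2.85, 2.85]. Speed limits (rad/s): [2.79, 2.79, 3.14, 3.14, 3.14, 3.14].

## Interface

Orientations are given as a unit quaternion [x, y, z, w].
In Python, from bench import bot, vision gives the robot as it stands.
- The arm moves only by the tool arm_command, never from a script. Its argument "rows" is a list of rows, each a list of 7 numbers: the turn, a rotation vector about the tool's x, y, z in rad, then the shift along the tool's x, y, z in mm, then the closure, from -1 (fully open) to 1 (shut). A call has 1 to 20 rows; each row is the pose to reach, as a shift and turn from the pose commanded when the call began, along the tool's axes at that moment; what a row does not reach only later rows make up. A row lasts 1/12 s, in which the tool goes at most 41.7 mm and 7.16 degrees, less where a joint would pass 70% of its speed; a pose out of reach is approached as far as the arm can. A call with a gripper value outside its range is refused whole. The fingers move at their own pace and stop on an object; the grip force is fixed at half the most. Time passes only in rows, so rows that repeat a pose let the fingers close. It gives the time, the measured TCP pose, the force and the opening at its end, in the units of the state.
- bot.get_obs(): the state, without advancing time (a new reading comes with each control period).
- vision.grab_frame(name): name is "side" or "top"; returns the picture (400x640x3 uint8, blue, green, red); there is no depth.
- vision.camera_params(name): a dict with "fx", "fy", "cx", "cy" (pixels), "rvec" (rotation vector, rad) and "tvec" (3), from world to camera coordinates, as OpenCV has them. Camera axes: x right, y down, z forward; pixel columns grow to the right and rows downward; lengths in m; the calibration is good to about 2 mm. A picture is of the moment at which its call begins. camera_params takes no time and is no camera call.
- bot.hand_in(): hands the job in, once; it reports no verdict.
The state is a dict: "time": time; "joint_positions": joint angles; "qvel": joint speeds; "tau": joint torques, N m; "ee_pos": TCP position; "eef_rot": TCP orientation; "force": force on the tool from outside, world axes, zero at the start; "wrist_torque": the same for the moment, N m; "finger_gap": finger opening in m.
Only numpy, scipy, OpenCV 4.12 (cv2) and the standard library are available. Lean on these libraries where they do the work, as an engineer would, in place of code of your own. Each camera call takes 0.05 s, during which the arm holds its last target.

## Working session

There is one attempt and no reset: what is moved stays moved. The work goes in short steps, Python scripts to look and compute and a tool call to move; the robot and the scene stay as the last step left them, time stands still between calls to the robot, and variables do not carry over. Pictures are saved under pics/ and viewed, and the job is handed in when it is done.

Besides the shell and the picture viewer there is one more tool, called after "Request:" by a JSON object that holds its "fn" and its "kwargs", one argument or row to a line. arm_command: Moves the arm, as the interface text tells. Its arguments: {"type":"object","properties":{"rows":{"type":"array","items":{"type":"array","items":{"type":"number"}}}},"required":["rows"]}

```bash
mkdir -p pics; python3 - <<'E'
from bench import bot, vision
import cv2
for n in ("side","top"):
    cv2.imwrite(f"pics/{n}0.png",vision.grab_frame(n)); print(n,vision.camera_params(n))
print(bot.get_obs())
E
```

```text
side {'fx': 413.3761894976606, 'fy': 413.3761894976606, 'cx': 318.16115699410483, 'cy': 199.91630476748298, 'rvec': array([ 0.30891145, -2.64775424,  1.3941611 ]), 'tvec': array([0.53143457, 0.08600595, 1.0229997 ])}
top {'fx': 398.2334260163811, 'fy': 398.2334260163811, 'cx': 315.9898502524313, 'cy': 196.6011053517769, 'rvec': array([ 2.08168985, -2.13816501,  0.17982517]), 'tvec': array([0.07914821, 0.53552246, 1.08544891])}
{'time': 0.1, 'joint_positions': array([ 1.16053266e+00,  5.28376971e-01,  1.43381559e+00,  1.45943473e-05,
        1.18142129e+00, -1.78515408e-01]), 'qvel': array([ 0.00082973, -0.00192754, -0.0038346 ,  0.00213875, -0.00086003,
       -0.00040219]), 'tau': array([-7.99266691e-04, -4.43305743e+01, -1.78585446e+01, -2.57683332e-04,
        3.87923777e-03,  1.03963611e-06]), 'ee_pos': array([0.14326105, 0.60768671, 0.23841598]), 'eef_rot': array([-0.43917052,  0.55508791,  0.43850505,  0.55382306]), 'force': array([-0.28538457, -0.17864746,  0.49779576]), 'wrist_torque': array([ 0.0205307 , -0.01642514, -0.00230569]), 'finger_gap': 0.08504602688605623}
```

View pics/top0.png

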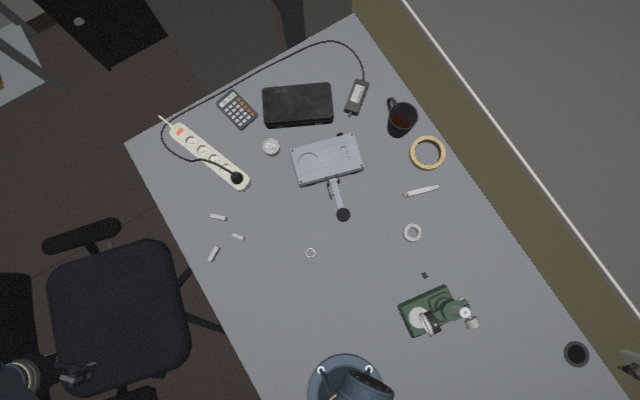

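View pics/side0.png

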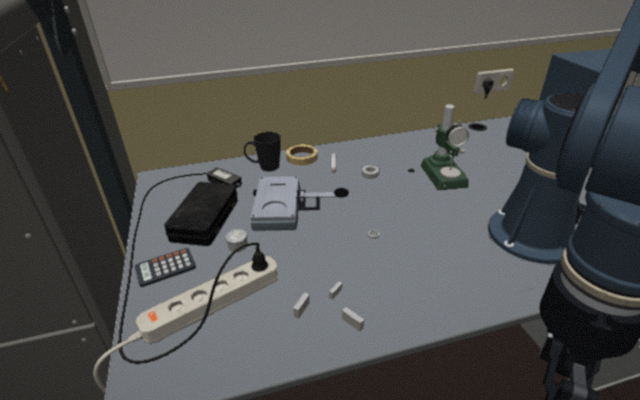

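The top view shows the demagnetiser near (328,160), the pad at (343,215), the ring at (412,233) and the three blocks at (218,217), (237,237) and (213,254). In the side view they are at about (276,202), (341,192), (370,171) and (301,303), (335,290), (352,319). I'll zoom in and measure.

```bash
cat > h.py <<'E'
import numpy as np, cv2
from bench import bot, vision
def cam(n):
    p=vision.camera_params(n);R,_=cv2.Rodrigues(np.array(p['rvec']));t=np.array(p['tvec']).ravel()
    K=np.array([[p['fx'],0,p['cx']],[0,p['fy'],p['cy']],[0,0,1]]);return K,R,t
def plane(n,uv,z):
    K,R,t=cam(n);C=-R.T@t
    d=(R.T@np.linalg.inv(K)@np.c_[np.atleast_2d(uv),np.ones(len(np.atleast_2d(uv)))].T).T
    return C+d*((z-C[2])/d[:,2])[:,None]
def proj(n,P):
    K,R,t=cam(n);q=(K@(R@np.atleast_2d(P).T+t[:,None])).T;return q[:,:2]/q[:,2:]
def crop(img,x,y,w,h,s,name):
    c=cv2.resize(img[y:y+h,x:x+w],None,fx=s,fy=s,interpolation=cv2.INTER_CUBIC);cv2.imwrite(name,c)
E
python3 - <<'E'
from h import *
t=cv2.imread('pics/top0.png');s=cv2.imread('pics/side0.png')
crop(t,260,120,120,100,6,'pics/t_dm.png');crop(t,195,200,60,70,8,'pics/t_bl.png')
crop(s,240,160,120,80,6,'pics/s_dm.png');crop(s,280,270,100,70,8,'pics/s_bl.png')
for n in("top","side"):
    K,R,tt=cam(n);print(n,-R.T@tt)
for nm,a,b in(("ring",(412,233),(370,171)),("pad",(343,215),(341,192)),("blk",(237,237),(335,290)),("spacer",(310,253),(373,234)),("pot",(271,147),(236,238))):
    print(nm,plane("top",a,.01),plane("side",b,.01))
E
```

```text
top [0.31939867 0.04213482 1.16938327]
side [0.30911933 0.89785571 0.65927875]
ring [[ 0.43022659 -0.20989335  0.01      ]] [[ 0.43472724 -0.2096897   0.01      ]]
pad [[ 0.48844848 -0.01228485  0.01      ]] [[ 0.49887749 -0.0750059   0.01      ]]
blk [[0.4322169  0.29952101 0.01      ]] [[0.43685575 0.29753363 0.01      ]]
spacer [[0.38036831 0.08699313 0.01      ]] [[0.38411815 0.09446921 0.01      ]]
pot [[0.70383769 0.19908773 0.01      ]] [[0.71155032 0.18254948 0.01      ]]
```

View pics/t_dm.png

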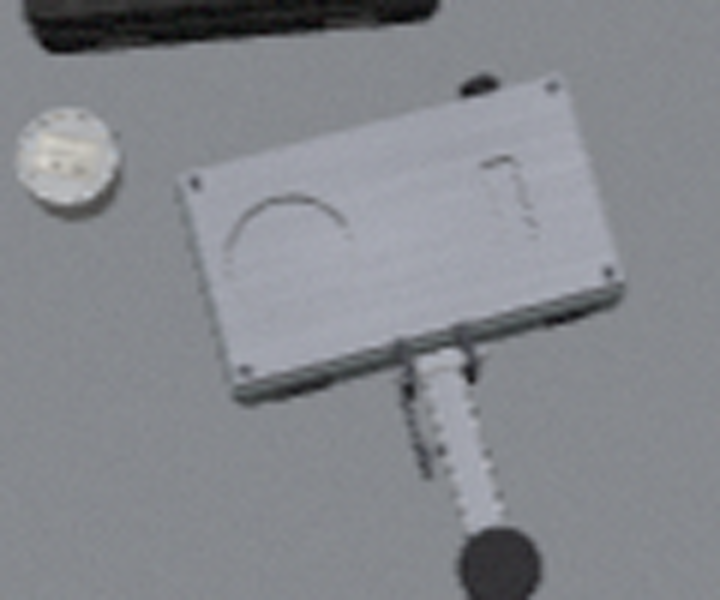

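View pics/t_bl.png

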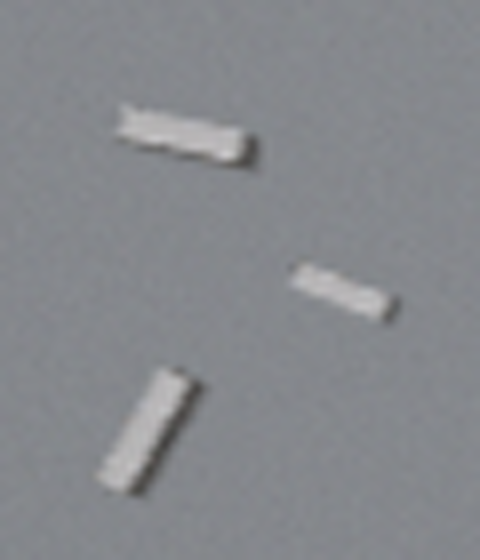

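View pics/s_dm.png

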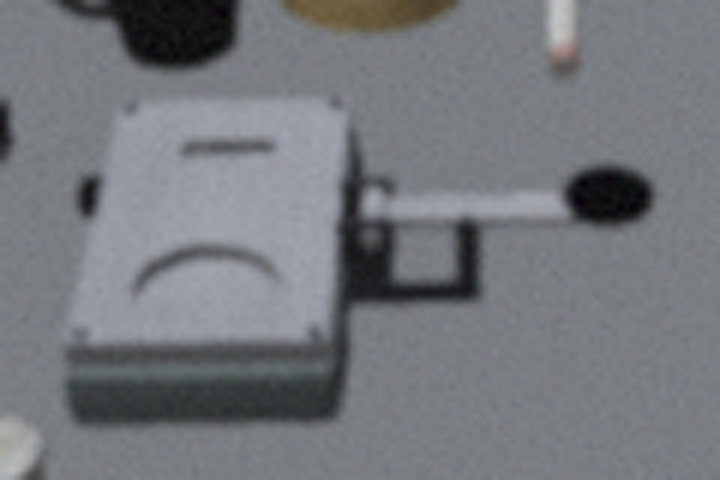

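View pics/s_bl.png

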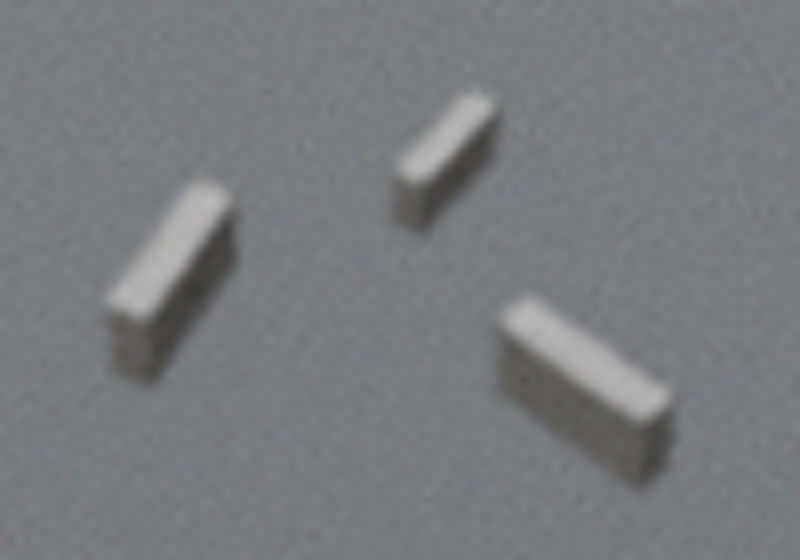

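Crops: the smallest block is the middle one, at top (237,237), and all three stand upright. The deck, pad, well arc and slot are visible. Now I'll measure with masks in both views.

```bash
cat > m.py <<'E'
from h import *
def quad(n,img,roi,thr,z,sz,up=4,chan=None):
    x,y,w,h=roi;c=img[y:y+h,x:x+w]
    g=cv2.cvtColor(c,cv2.COLOR_BGR2GRAY)
    g=cv2.resize(g,None,fx=up,fy=up,interpolation=cv2.INTER_CUBIC);g=cv2.GaussianBlur(g,(5,5),0)
    m=(g>thr).astype(np.uint8)*255
    m=cv2.morphologyEx(m,cv2.MORPH_CLOSE,np.ones((9,9)) ) if sz>.05 else m
    m=cv2.morphologyEx(m,cv2.MORPH_OPEN,np.ones((sz>.05 and 25 or 3,)*2))
    k=max(cv2.findContours(m,0,cv2.CHAIN_APPROX_NONE)[0],key=cv2.contourArea)[:,0].astype(float)
    uv=(k+.5)/up-.5+[x,y]
    P=plane(n,uv,z)[:,:2]
    r=cv2.minAreaRect((P*1000).astype(np.float32))
    return r,uv
E
python3 - <<'E'
from m import *
t=cv2.imread('pics/top0.png');s=cv2.imread('pics/side0.png')
for n,i,p in(("top",t,[(328,165),(320,175),(326,184),(300,200)]),("side",s,[(275,185),(280,215),(275,226),(320,230)])):
    print(n,[i[b,a].tolist() for a,b in p])
for n,i,roi in(("top",t,(280,125,90,65)),("side",s,(245,165,60,60))):
  for th in (140,148,155):
    print(n,th,quad(n,i,roi,th,.048,.2)[0])
for n,i,roi in(("top",t,(228,228,20,17)),("side",s,(325,277,22,24))):
  for th in (160,170,180):
    print(n,th,quad(n,i,roi,th,.02,.03)[0])
E
```

```text
top [[173, 163, 161], [175, 166, 161], [115, 109, 107], [140, 136, 133]]
side [[120, 111, 111], [163, 154, 151], [58, 56, 51], [128, 127, 123]]
top 140 ((655.5732421875, 31.20439910888672), (111.52970886230469, 197.39361572265625), 13.604741096496582)
top 148 ((654.6401977539062, 31.531723022460938), (109.47213745117188, 194.90660095214844), 13.620295524597168)
top 155 ((654.2964477539062, 31.641159057617188), (107.80934143066406, 192.7474822998047), 13.61191463470459)
side 140 ((657.0248413085938, 31.083984375), (109.11717987060547, 192.0088348388672), 13.922362327575684)
side 148 ((656.6453857421875, 31.597694396972656), (106.4281997680664, 186.60577392578125), 13.736940383911133)
side 155 ((647.650390625, 11.259567260742188), (76.15487670898438, 140.03125), 13.91797924041748)
top 160 ((434.5204162597656, 297.5771179199219), (33.69761657714844, 9.898808479309082), 67.9891357421875)
top 170 ((434.4564514160156, 297.3868713378906), (31.909908294677734, 8.364270210266113), 67.07423400878906)
top 180 ((434.18756103515625, 296.9719543457031), (29.59888458251953, 6.873940467834473), 67.99617004394531)
side 160 ((436.2794494628906, 297.0130920410156), (32.55995178222656, 7.1319074630737305), 68.12902069091797)
side 170 ((435.9896545410156, 297.1684875488281), (30.212879180908203, 5.634085655212402), 67.12242889404297)Traceback (most recent call last):
  File "<stdin>", line 10, in <module>
  File "m.py", line 9, in quad
    k=max(cv2.findContours(m,0,cv2.CHAIN_APPROX_NONE)[0],key=cv2.contourArea)[:,0].astype(float)
      ~~~^^^^^^^^^^^^^^^^^^^^^^^^^^^^^^^^^^^^^^^^^^^^^^^^^^^^^^^^^^^^^^^^^^^^
ValueError: max() iterable argument is empty
```

```bash
cat >> h.py <<'E'
from scipy.spatial.transform import Rotation as Ro
def go(x,y,z,jaw,obs=None):
    "tool-frame turn(rad) and shift(mm) from measured pose to TCP xyz (m), tool down, jaw axis at yaw jaw (deg)"
    o=obs or bot.get_obs();R0=Ro.from_quat(o['eef_rot']);out=[]
    for j in(jaw,jaw+180):
        a=np.radians(j);X=np.array([0,0,-1.]);Z=np.array([np.cos(a),np.sin(a),0]);Y=np.cross(Z,X)
        R1=Ro.from_matrix(np.c_[X,Y,Z]);out.append((R0.inv()*R1).as_rotvec())
    rv=min(out,key=np.linalg.norm)
    sh=R0.inv().apply(np.array([x,y,z])-o['ee_pos'])*1000
    other=max(out,key=np.linalg.norm)
    print('rv',rv.round(4),'(other',other.round(3),') sh',sh.round(1))
E
python3 - <<'E'
from m import *
t=cv2.imread('pics/top0.png');s=cv2.imread('pics/side0.png')
def fit(n,img,roi,z,lo,dark=False):
    x,y,w,h=roi;g=cv2.cvtColor(img[y:y+h,x:x+w],cv2.COLOR_BGR2GRAY)
    g=cv2.GaussianBlur(cv2.resize(g,None,fx=4,fy=4,interpolation=cv2.INTER_CUBIC),(5,5),0)
    m=((g<lo) if dark else (g>lo)).astype(np.uint8)
    k=max(cv2.findContours(m,0,cv2.CHAIN_APPROX_NONE)[0],key=cv2.contourArea)[:,0]
    P=plane(n,(k+.5)/4-.5+[x,y],z)[:,:2]
    print(n,lo,cv2.fitEllipse((P*1000).astype(np.float32)))
for lo in(155,165): fit("top",t,(398,220,30,28),.018,lo); fit("side",s,(356,160,30,20),.018,lo)
for lo in(70,90): fit("top",t,(330,205,28,22),.058,lo,True); fit("side",s,(334,186,20,14),.058,lo,True)
a=np.radians(13.7);c,sn=np.cos(a),np.sin(a);O=np.array([.6563,.0312])
W=lambda x,y,z:[O[0]+c*x-sn*y,O[1]+sn*x+c*y,z]
P=[W(0,.055,.048),W(0,-.055,.048),W(-.175,0,.058)];print(np.round(P,4))
corn=[W(i*.058,j*.1,.048) for i,j in((1,1),(1,-1),(-1,-1),(-1,1))]
sl=[W(i*.021,-.055+j*.0075,.048) for i,j in((1,1),(1,-1),(-1,-1),(-1,1))]
ci=[W(.031*np.cos(q),.055+.031*np.sin(q),.048) for q in np.linspace(0,6.28,24,endpoint=False)]
pd=[W(-.175+.02*np.cos(q),.02*np.sin(q),.058) for q in np.linspace(0,6.28,24,endpoint=False)]
for n,im,r in(("top",t,(260,120,120,100)),("side",s,(240,160,120,80))):
    big=cv2.resize(im[r[1]:r[1]+r[3],r[0]:r[0]+r[2]],None,fx=6,fy=6,interpolation=cv2.INTER_CUBIC)
    for q in(corn,sl,ci,pd):
        uv=((proj(n,q)-[r[0],r[1]]+.5)*6-.5).round().astype(int);cv2.polylines(big,[uv],True,(0,0,255),1)
    cv2.imwrite(f'pics/ov_{n}.png',big)
o=bot.get_obs();print(Ro.from_quat(o['eef_rot']).as_matrix().round(3))
E
```

```text
top 155 ((432.99346923828125, -209.54872131347656), (49.588165283203125, 50.833717346191406), 36.185523986816406)
side 155 ((443.44970703125, -206.9159393310547), (25.73252296447754, 36.72400665283203), 15.714116096496582)
top 165 ((432.9668273925781, -209.2227325439453), (47.023681640625, 49.52871322631836), 55.85411834716797)
side 165 ((454.7669372558594, -210.5154571533203), (1.8480385541915894, 8.458364486694336), 177.14999389648438)
top 70 ((483.13641357421875, -9.556548118591309), (36.11539077758789, 37.3337287902832), 79.32969665527344)
side 70 ((484.8952331542969, -2.1380417346954346), (37.83197784423828, 45.260318756103516), 11.087154388427734)
top 90 ((483.2430114746094, -9.62834358215332), (38.398704528808594, 39.126522064208984), 78.34757995605469)
side 90 ((484.86419677734375, -2.2272167205810547), (39.870662689208984, 49.871646881103516), 9.624065399169922)
[[ 0.6433  0.0846  0.048 ]
 [ 0.6693 -0.0222  0.048 ]
 [ 0.4863 -0.0102  0.058 ]]
[[-0.001 -0.973  0.23 ]
 [-0.002  0.23   0.973]
 [-1.     0.    -0.002]]
```

View pics/ov_top.png

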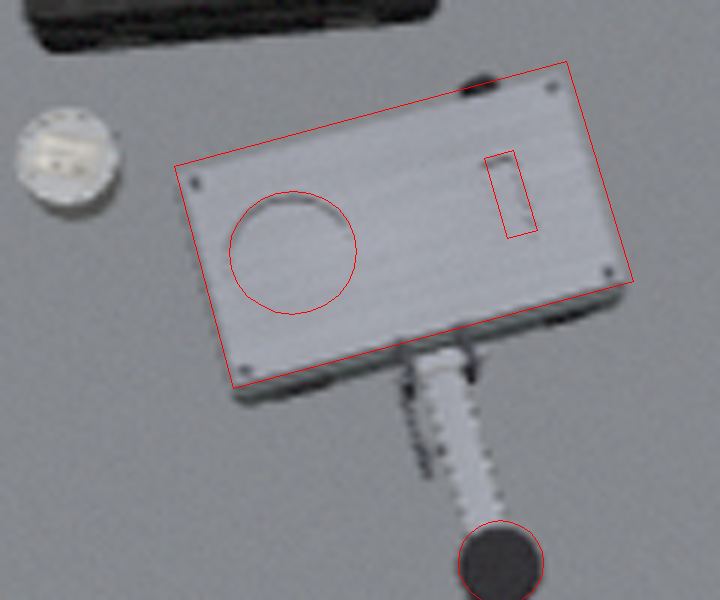

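View pics/ov_side.png

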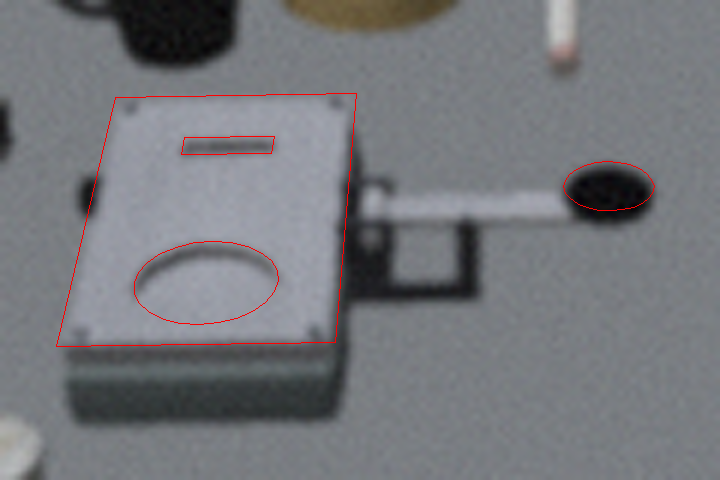

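```bash
python3 - <<'E'
from m import *
for n,o,p in(("top",(260,120),[(195,183),(553,87),(608,272),(245,371)]),("side",(240,160),[(130,107),(336,103),(314,335),(82,335)])):
    P=plane(n,(np.array(p)+.5)/6-.5+o,.048)[:,:2]*1000
    d=P[1]-P[0]; 
    print(n,P.mean(0),[np.linalg.norm(P[i]-P[(i+1)%4]).round(1) for i in range(4)],np.degrees(np.arctan2(*(P[1]-P[2])[::-1])),np.degrees(np.arctan2(*(P[0]-P[1])[::-1])))
s=cv2.imread('pics/side0.png');t=cv2.imread('pics/top0.png')
crop(s,350,155,40,30,14,'pics/s_ring.png')
for z,p in ((.018,(432.97,-209.4)),):
    print(proj("side",[p[0]/1e3,p[1]/1e3,z]))
E
```

```text
top [653.94529999  31.8494609 ] [np.float64(182.4), np.float64(97.6), np.float64(182.2), np.float64(98.0)] 13.423842844573734 103.8179358803897
side [656.0772195  32.4845073] [np.float64(98.6), np.float64(186.4), np.float64(97.1), np.float64(183.4)] -76.24405132290154 14.018736049768576
[[370.68189105 168.85584337]]
```

View pics/s_ring.png

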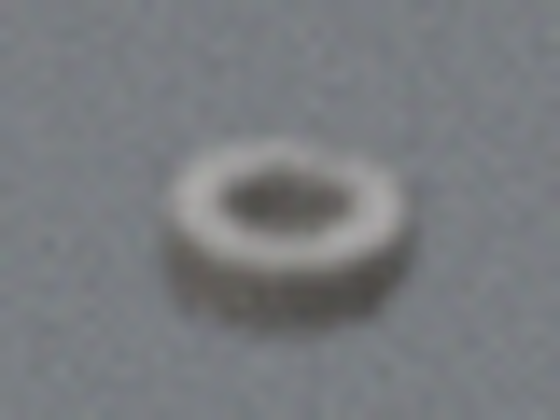

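Origin of the box is about (655.0, 32.1) mm with yaw 13.7°. That puts the well at (642, 85.5), the slot at (668, -21.3) and the pad at (485, -9.3). The ring is at (434, -208.5) and the block at (435.3, 297.2), long axis at 68°. I'll do the block first.

```bash
python3 - <<'E'
from h import *
go(.4353,.2972,.08,-22)
E
```

```text
rv [-1.4186e+00 -1.4000e-03 -1.7000e-03] (other [ 1.723e+00 -2.000e-03  1.000e-03] ) sh [ 158.8 -355.6 -234.8]
```

Request:
{"fn": "arm_command", "kwargs": {
  "rows": [
    [1.723,-0.002,0.001,159,-356,-235,0],
    [1.723,-0.002,0.001,159,-356,-235,0],
    [1.723,-0.002,0.001,159,-356,-235,0],
    [1.723,-0.002,0.001,159,-356,-235,0],
    [1.723,-0.002,0.001,159,-356,-235,0],
    [1.723,-0.002,0.001,159,-356,-235,0],
    [1.723,-0.002,0.001,159,-356,-235,0],
    [1.723,-0.002,0.001,159,-356,-235,0],
    [1.723,-0.002,0.001,159,-356,-235,0],
    [1.723,-0.002,0.001,159,-356,-235,0],
    [1.723,-0.002,0.001,159,-356,-235,0],
    [1.723,-0.002,0.001,159,-356,-235,0],
    [1.723,-0.002,0.001,159,-356,-235,0],
    [1.723,-0.002,0.001,159,-356,-235,0],
    [1.723,-0.002,0.001,159,-356,-235,0],
    [1.723,-0.002,0.001,159,-356,-235,0],
    [1.723,-0.002,0.001,159,-356,-235,0],
    [1.723,-0.002,0.001,159,-356,-235,0]
  ]
}}

```text
time: 1.6
ee_pos: [0.4359, 0.298, 0.0804]
eef_rot: [0.135, 0.694, -0.134, 0.695]
force: [-1.0, 0.2, 0.1]
finger_gap: 0.0428
```

```bash
python3 - <<'E'
from h import *
o=bot.get_obs();print(o['joint_positions'].round(3),o['ee_pos'],o['finger_gap'])
go(.4353,.2972,.019,-22)
s=vision.grab_frame('side');t=vision.grab_frame('top')
crop(s,270,190,130,130,6,'pics/s1.png');crop(t,190,190,100,80,8,'pics/t1.png')
print(proj('side',o['ee_pos']),proj('top',o['ee_pos']))
E
```

```text
[0.387 0.646 1.805 0.002 0.689 0.768] [0.43585583 0.29799748 0.08035458] 0.0428130578688564
rv [ 0.0019  0.0005 -0.0019] (other [-3.14e+00  3.00e-03  1.00e-03] ) sh [61.4 -1.1 -0.2]
[[335.46308519 265.67538762]] [[231.95399284 233.32460042]]
```

View pics/s1.png

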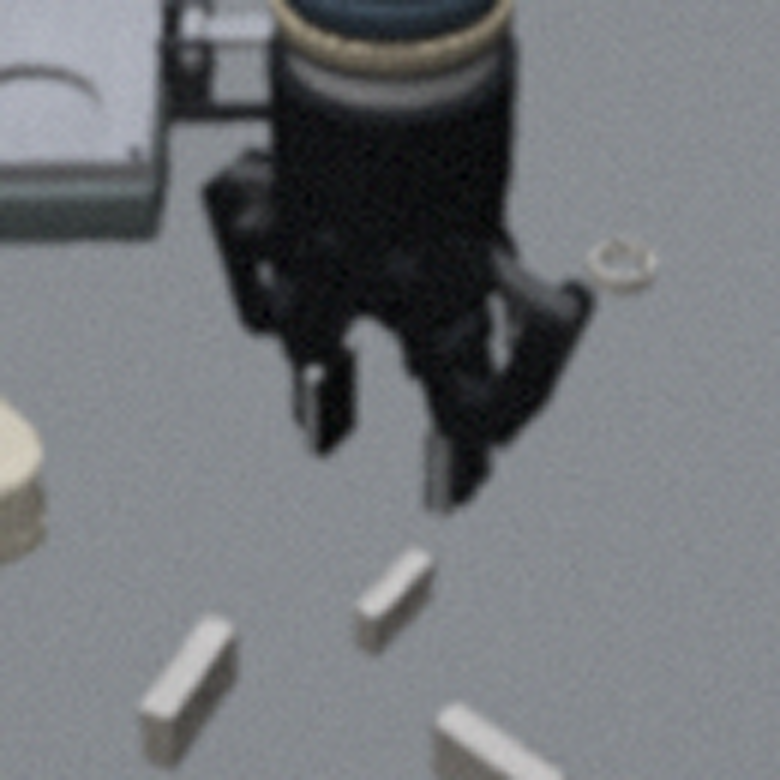

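View pics/t1.png

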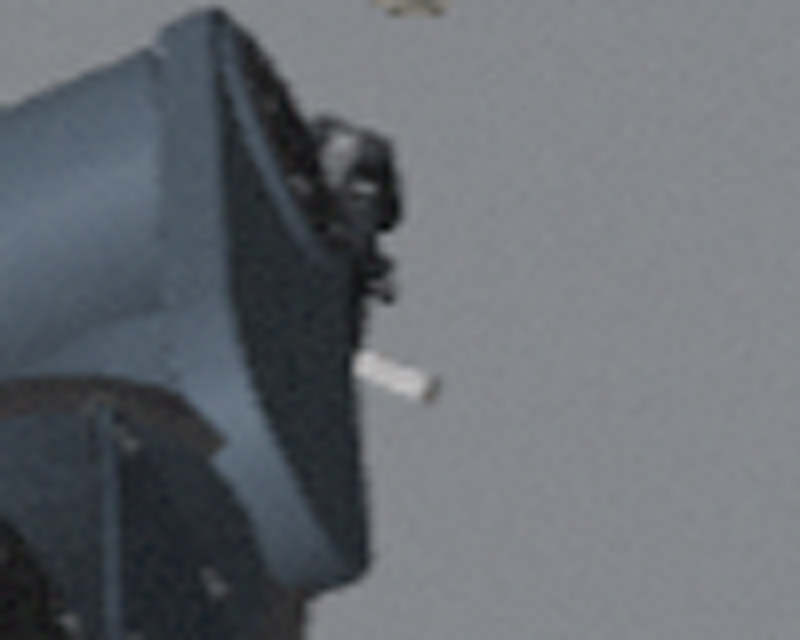

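Side view: the open fingers straddle the small block at (336,288), with the tips' midpoint near (334,270). Descending and gripping.

Request:
{"fn": "arm_command", "kwargs": {
  "rows": [
    [0.002,0,-0.002,25,-1,0,0],
    [0.002,0,-0.002,45,-1,0,0],
    [0.002,0,-0.002,61.5,-1,0,0],
    [0.002,0,-0.002,61.5,-1,0,0],
    [0.002,0,-0.002,61.5,-1,0,0],
    [0.002,0,-0.002,61.5,-1,0,1],
    [0.002,0,-0.002,61.5,-1,0,1],
    [0.002,0,-0.002,61.5,-1,0,1],
    [0.002,0,-0.002,61.5,-1,0,1],
    [0.002,0,-0.002,61.5,-1,0,1],
    [0.002,0,-0.002,61.5,-1,0,1],
    [0.002,0,-0.002,61.5,-1,0,1],
    [0.002,0,-0.002,61.5,-1,0,1]
  ]
}}

```text
time: 2.78
ee_pos: [0.4364, 0.2973, 0.02]
eef_rot: [0.136, 0.693, -0.135, 0.695]
force: [-0.1, 0.1, 6.5]
finger_gap: 0.0065
```

```bash
python3 - <<'E'
from h import *
o=bot.get_obs();print(o['ee_pos'],o['finger_gap'])
s=vision.grab_frame('side')
crop(s,300,240,70,70,8,'pics/s2.png')
E
```

```text
[0.43639267 0.29728888 0.02001428] 0.006519157095936461
```

View pics/s2.png

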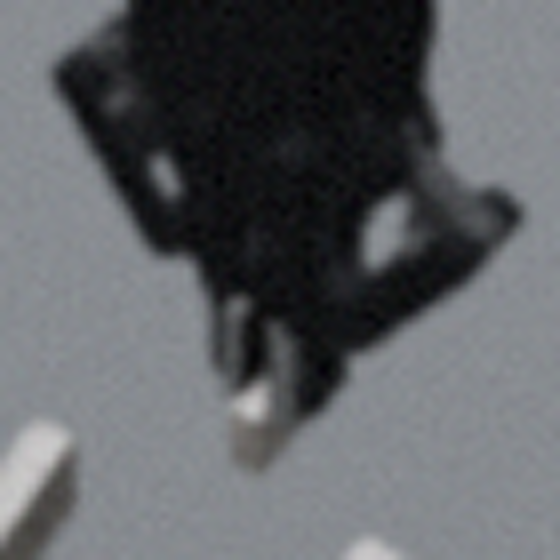

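The fingers hold the block, with its end visible at about (331,292). The gap reads 6.5 mm for a 9 mm block, so I'll lift and check.

Request:
{"fn": "arm_command", "kwargs": {
  "rows": [
    [0,0,0,-15,0,0,1],
    [0,0,0,-45,0,0,1],
    [0,0,0,-80,0,0,1],
    [0,0,0,-100,0,0,1],
    [0,0,0,-100,0,0,1],
    [0,0,0,-100,0,0,1]
  ]
}}

```text
time: 3.33
ee_pos: [0.4363, 0.2972, 0.1201]
eef_rot: [0.136, 0.693, -0.135, 0.695]
force: [-0.6, 0.3, -1.0]
finger_gap: 0.007
```

```bash
python3 - <<'E'
from h import *
o=bot.get_obs();print(o['ee_pos'],o['finger_gap'],o['force'])
s=vision.grab_frame('side')
crop(s,295,180,75,75,8,'pics/s3.png')
print(proj('side',o['ee_pos']))
go(.668,-.0213,.119,-76.3)
E
```

```text
[0.43634297 0.29722323 0.12007681] 0.007019871417370235 [-0.5818837   0.28507025 -0.96985968]
[[335.32932185 250.45280739]]
rv [ 9.457e-01  6.000e-04 -3.000e-04] (other [-2.196e+00  0.000e+00  1.000e-03] ) sh [ 1.000e-01 -2.072e+02  3.353e+02]
```

View pics/s3.png

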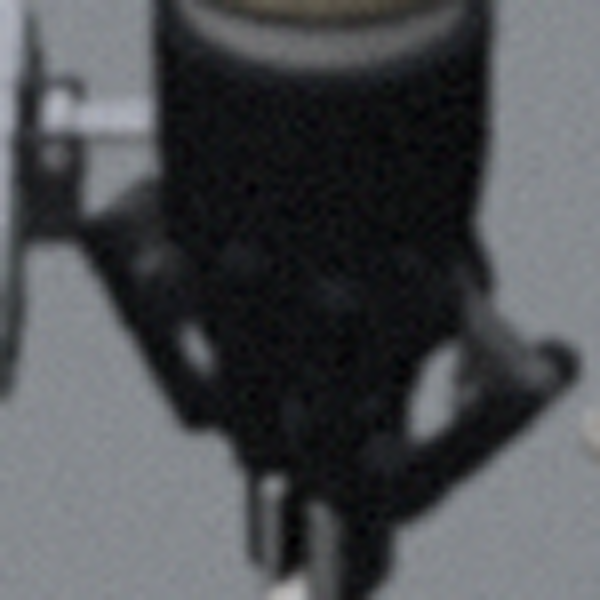

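The block is held and came up with the jaws. Going above the slot.

Request:
{"fn": "arm_command", "kwargs": {
  "rows": [
    [0.946,0,0,0,-207,335,1],
    [0.946,0,0,0,-207,335,1],
    [0.946,0,0,0,-207,335,1],
    [0.946,0,0,0,-207,335,1],
    [0.946,0,0,0,-207,335,1],
    [0.946,0,0,0,-207,335,1],
    [0.946,0,0,0,-207,335,1],
    [0.946,0,0,0,-207,335,1],
    [0.946,0,0,0,-207,335,1],
    [0.946,0,0,0,-207,335,1],
    [0.946,0,0,0,-207,335,1],
    [0.946,0,0,0,-207,335,1],
    [0.946,0,0,0,-207,335,1],
    [0.946,0,0,0,-207,335,1],
    [0.946,0,0,0,-207,335,1]
  ]
}}

```text
time: 4.63
ee_pos: [0.6668, -0.0192, 0.1184]
eef_rot: [0.436, 0.557, -0.437, 0.556]
force: [0.5, 0.4, -0.7]
finger_gap: 0.0066
```

```bash
python3 - <<'E'
from h import *
o=bot.get_obs();print(o['ee_pos'],o['finger_gap'],o['force'])
s=vision.grab_frame('side');t=vision.grab_frame('top')
crop(s,230,120,100,100,7,'pics/s4.png');crop(t,290,110,110,80,7,'pics/t4.png')
print(proj('side',o['ee_pos']))
go(.668,-.0213,.075,-76.3)
E
```

```text
[ 0.66683184 -0.01922257  0.11839658] 0.00656653119035016 [ 0.53551467  0.42954167 -0.67154186]
[[276.01195706 162.28995583]]
rv [0.0014 0.     0.0003] (other [-3.14 -0.    0.  ] ) sh [44.   0.1  1.8]
```

View pics/s4.png

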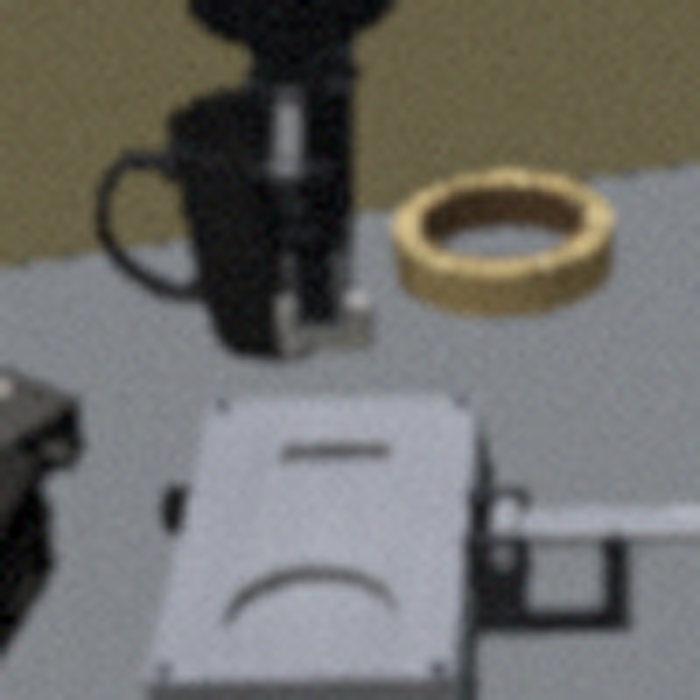

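View pics/t4.png

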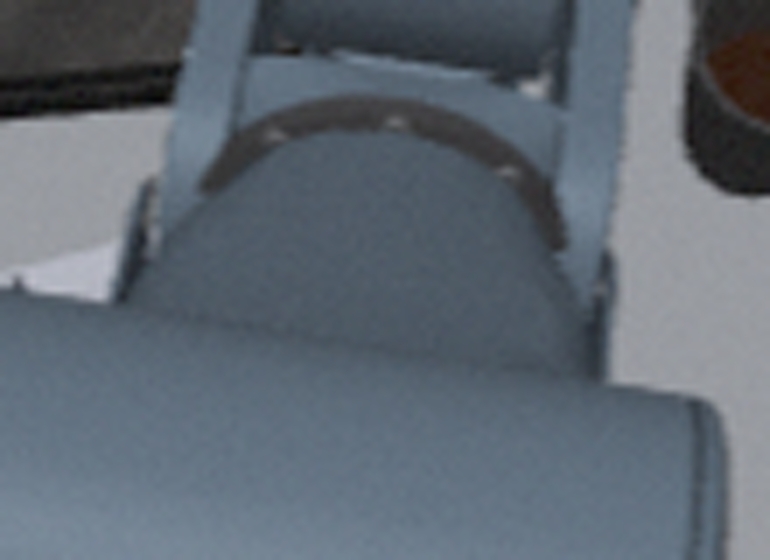

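Request:
{"fn": "arm_command", "kwargs": {
  "rows": [
    [0.001,0,0,20,1,2.3,1],
    [0.001,0,0,44,1,2.3,1],
    [0.001,0,0,44,1,2.3,1],
    [0.001,0,0,44,1,2.3,1],
    [0.001,0,0,44,1,2.3,1]
  ]
}}

```text
time: 5.15
ee_pos: [0.67, -0.0226, 0.0758]
eef_rot: [0.437, 0.555, -0.437, 0.556]
force: [0.1, -0.0, -0.3]
finger_gap: 0.0063
```

```bash
python3 - <<'E'
from h import *
s=vision.grab_frame('side')
crop(s,250,150,60,60,12,'pics/s5.png')
o=bot.get_obs();print(o['ee_pos'],o['finger_gap'],o['force'])
p=o['ee_pos'];print(proj('side',[p,[.669,-.0216,.048],[.669,-.0216,.04]]))
go(.669,-.0216,.060,-76.3)
E
```

```text
[ 0.67051773 -0.02280359  0.07635285] 0.006838041613427958 [ 0.70645187  0.38314375 -0.53538902]
[[276.37846618 174.90627722]
 [277.55871973 183.90748579]
 [277.78001694 186.32535429]]
rv [-0.0008  0.0013 -0.0024] (other [ 3.141e+00 -4.000e-03 -2.000e-03] ) sh [16.3 -1.2 -1.5]
```

View pics/s5.png

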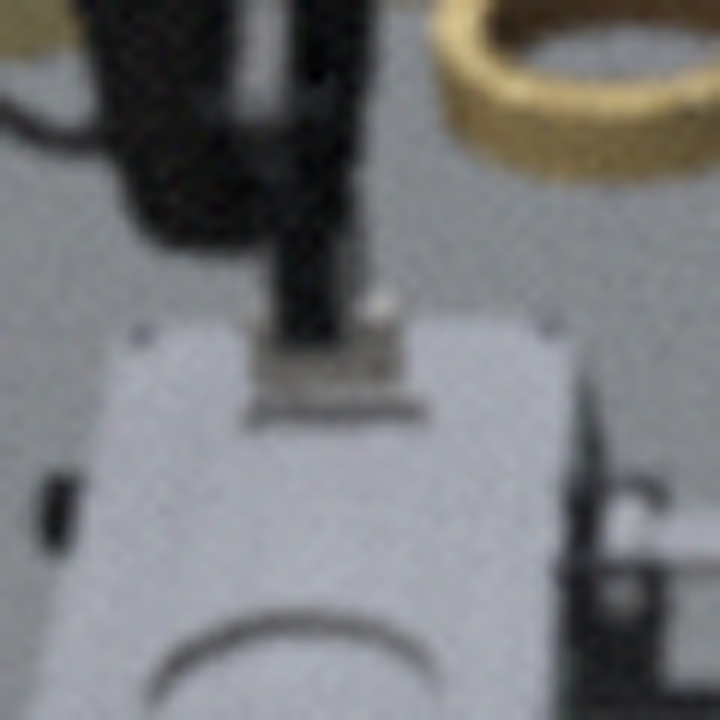

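The block is lined up along the slot: block mid column 330 and slot mid column 335 in the crop, which is the expected offset for the height. Now the cross direction.

```bash
python3 - <<'E'
from h import *
s=vision.grab_frame('side')
for i in range(3): print(bot.get_obs()['ee_pos'])
y=np.array([-.237,.972]);c=np.array([.669,-.0216])
for dz in (.0555,.057,.0585):
  q=c+.0045*y; print(dz,(proj('side',[[*q,dz]])[0]-[250,150]+.5)*12-.5)
for k in(-.0075,.0075): print((proj('side',[[*(c+k*y),.048]])[0]-[250,150]+.5)*12-.5)
g=cv2.resize(s[150:210,250:310],None,fx=12,fy=12,interpolation=cv2.INTER_CUBIC)
print([(r,int(g[r,300:360].mean())) for r in range(340,450,6)])
E
```

```text
[ 0.67065671 -0.02290601  0.07657299]
[ 0.67065671 -0.02290601  0.07657299]
[ 0.67065671 -0.02290601  0.07657299]
0.0555 [332.01334789 395.24700914]
0.057 [331.50656087 389.73104061]
0.0585 [330.99902581 384.20693018]
[338.96174755 395.34413073]
[333.41777361 429.61947075]
[(340, 53), (346, 64), (352, 74), (358, 84), (364, 89), (370, 94), (376, 98), (382, 110), (388, 121), (394, 123), (400, 116), (406, 105), (412, 96), (418, 102), (424, 118), (430, 138), (436, 152), (442, 163), (448, 165)]
```

Request:
{"fn": "arm_command", "kwargs": {
  "rows": [
    [0,0,0,4,-0.6,-0.8,1],
    [0,0,0,8,-0.6,-0.8,1],
    [0,0,0,12,-0.6,-0.8,1],
    [0,0,0,12,-0.6,-0.8,1],
    [0,0,0,12,-0.6,-0.8,1],
    [0,0,0,12,-0.6,-0.8,1],
    [0,0,0,12,-0.6,-0.8,1]
  ]
}}

```text
time: 5.83
ee_pos: [0.669, -0.0224, 0.0631]
eef_rot: [0.437, 0.556, -0.437, 0.556]
force: [-0.8, 0.3, -1.1]
finger_gap: 0.0069
```

```bash
python3 - <<'E'
from h import *
s=vision.grab_frame('side')
crop(s,250,150,60,60,12,'pics/s6.png')
o=bot.get_obs();print(o['ee_pos'],o['finger_gap'],o['force'],o['wrist_torque'])
E
```

```text
[ 0.66899159 -0.02237475  0.06309537] 0.006939038557020089 [ 0.72028365 -0.93127416  0.40737535] [-0.02899866  0.0075656   0.00833564]
```

View pics/s6.png

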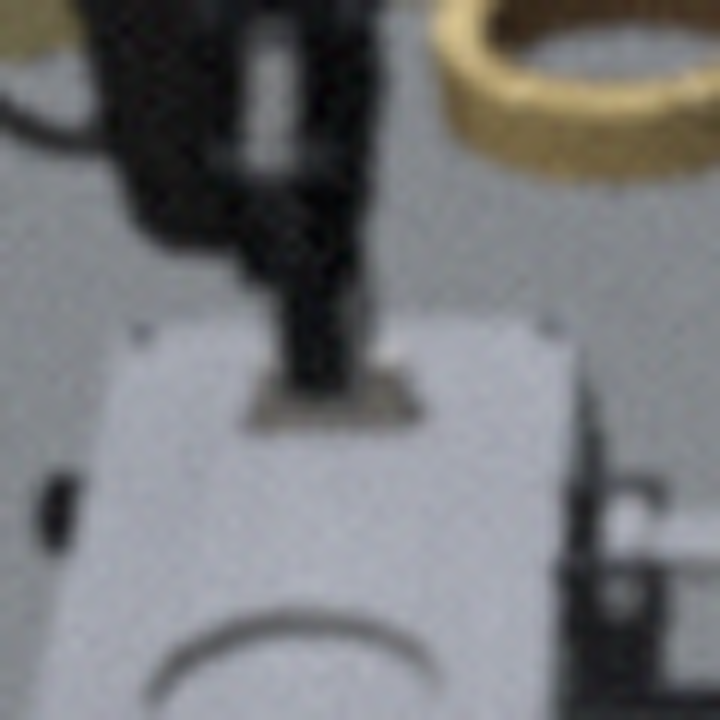

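No contact force at block bottom about 43 mm, so it is inside the slot. Lowering the rest, then releasing.

Request:
{"fn": "arm_command", "kwargs": {
  "rows": [
    [0,0,0,1.5,0,0,1],
    [0,0,0,3,0,0,1],
    [0,0,0,3,0,0,1],
    [0,0,0,3,0,0,1],
    [0,0,0,3,0,0,1]
  ]
}}

```text
time: 6.3
ee_pos: [0.6691, -0.0223, 0.0601]
eef_rot: [0.437, 0.555, -0.437, 0.556]
force: [0.1, -0.8, 1.1]
finger_gap: 0.0069
```

Request:
{"fn": "arm_command", "kwargs": {
  "rows": [
    [0,0,0,0,0,0,0.5],
    [0,0,0,0,0,0,0.5],
    [0,0,0,0,0,0,0.4],
    [0,0,0,0,0,0,0.2],
    [0,0,0,-10,0,0,0.2],
    [0,0,0,-40,0,0,0.2],
    [0,0,0,-70,0,0,-1],
    [0,0,0,-70,0,0,-1],
    [0,0,0,-70,0,0,-1]
  ]
}}

```text
time: 7.05
ee_pos: [0.6706, -0.0226, 0.1332]
eef_rot: [0.438, 0.554, -0.436, 0.558]
force: [0.8, -0.7, -0.3]
finger_gap: 0.0694
```

```bash
python3 - <<'E'
from h import *
s=vision.grab_frame('side')
crop(s,250,150,60,60,12,'pics/s7.png')
o=bot.get_obs();print(o['ee_pos'],o['finger_gap'],o['force'],o['joint_positions'].round(3))
go(.4345,-.2085,.13,-76.3)
E
```

```text
[ 0.66923389 -0.0223221   0.13135627] 0.07608889274932389 [-0.60422224  0.31230533 -0.83731498] [-0.2    0.71   1.404 -0.     1.025  1.133]
rv [-0.0013  0.0012 -0.0022] (other [ 3.14e+00 -3.00e-03 -2.00e-03] ) sh [   0.9 -272.   125.6]
```

View pics/s7.png

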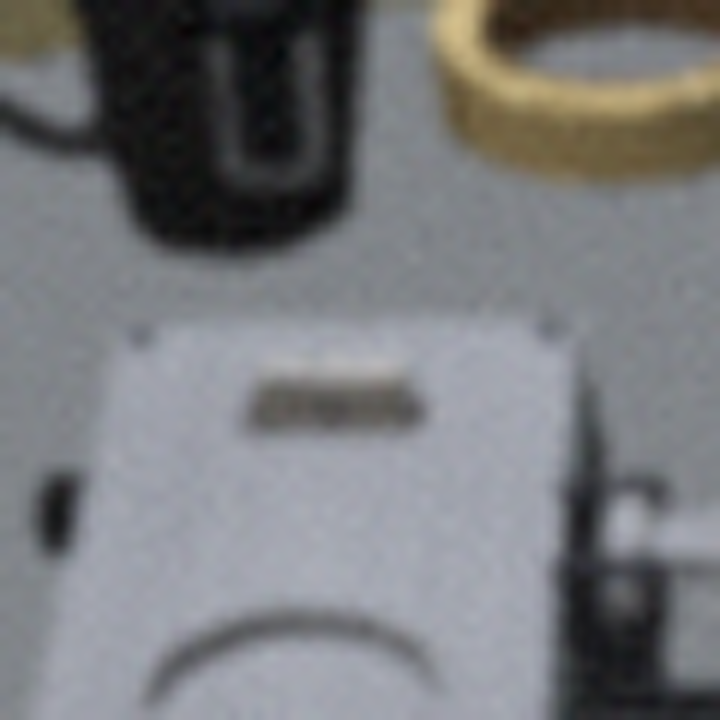

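The block stands in the slot (crop rows 360–430, columns 250–420). Now the ring.

Request:
{"fn": "arm_command", "kwargs": {
  "rows": [
    [0,0.001,-0.002,1,-272,126,-1],
    [0,0.001,-0.002,1,-272,126,-1],
    [0,0.001,-0.002,1,-272,126,-1],
    [0,0.001,-0.002,1,-272,126,-1],
    [0,0.001,-0.002,1,-272,126,-1],
    [0,0.001,-0.002,1,-272,126,-1],
    [0,0.001,-0.002,1,-272,126,-1],
    [0,0.001,-0.002,1,-272,126,-1],
    [0,0.001,-0.002,1,-272,126,-1],
    [0,0.001,-0.002,1,-272,126,-1],
    [0,0.001,-0.002,1,-272,126,-1],
    [0,0.001,-0.002,1,-272,126,-1],
    [0,0.001,-0.002,1,-272,126,-1],
    [0,0.001,-0.002,1,-272,126,-1],
    [0,0.001,-0.002,1,-272,126,-1],
    [0,0.001,-0.002,1,-272,126,-1]
  ]
}}

```text
time: 8.43
ee_pos: [0.4345, -0.2084, 0.1289]
eef_rot: [0.437, 0.557, -0.437, 0.556]
force: [-0.4, 0.7, 0.4]
finger_gap: 0.0851
```

```bash
python3 - <<'E'
from h import *
s=vision.grab_frame('side');t=vision.grab_frame('top')
crop(s,330,90,100,100,7,'pics/s8.png');crop(t,275,130,90,60,8,'pics/t8.png')
o=bot.get_obs();print(o['ee_pos'],o['finger_gap'],o['force'],o['joint_positions'].round(3))
go(.4345,-.2085,.05,-76.3)
go(.4345,-.2085,.014,-76.3)
E
```

```text
[ 0.43433572 -0.20857488  0.12892711] 0.08571136046894368 [ 0.4684729   0.39813544 -0.04831106] [-6.800e-01  5.190e-01  1.888e+00 -1.000e-03  7.360e-01  6.540e-01]
rv [-0.0008 -0.0007  0.0017] (other [3.141e+00 3.000e-03 1.000e-03] ) sh [78.9  0.3  0. ]
rv [-0.0008 -0.0007  0.0017] (other [3.141e+00 3.000e-03 1.000e-03] ) sh [114.9   0.4   0. ]
```

View pics/s8.png

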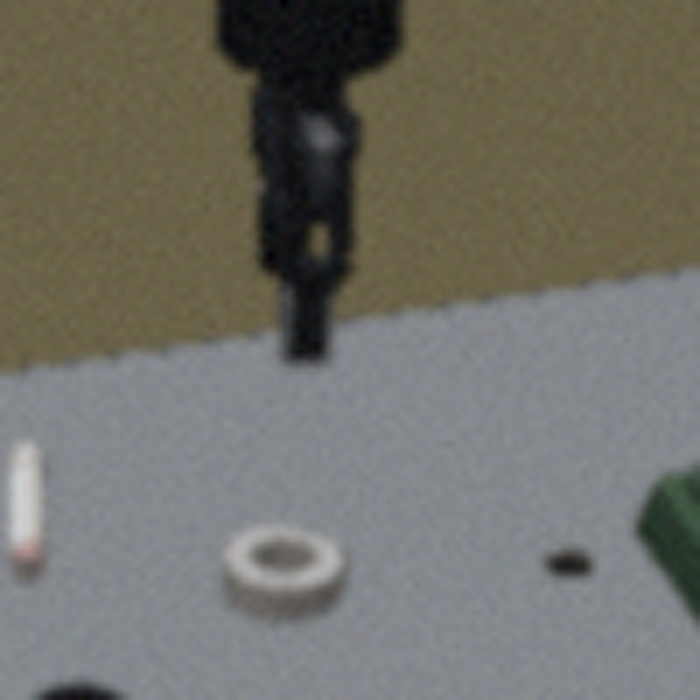

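View pics/t8.png

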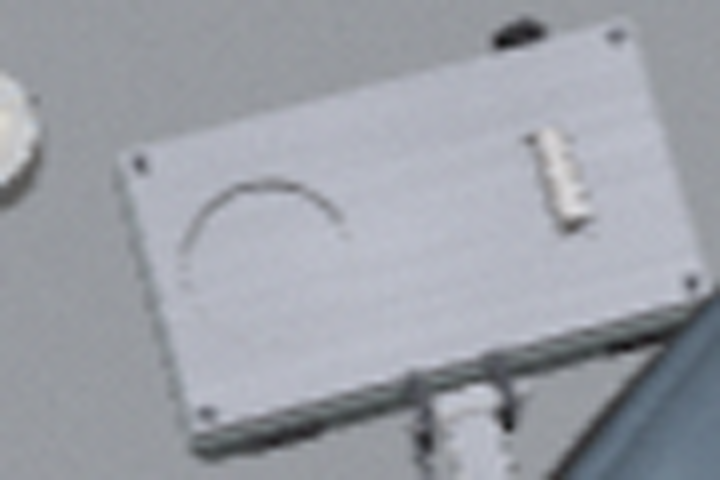

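Top view: the block sits in the slot at crop (563,180) and the box is unmoved. Checking the ring alignment before going down.

```bash
python3 - <<'E'
from h import *
print((proj('side',[[.4343,-.2086,.129],[.4343,-.2086,.018]])-[330,90]+.5)*7)
E
```

```text
[[297.94426968 325.43074128]
 [285.00009978 556.07543084]]
```

Request:
{"fn": "arm_command", "kwargs": {
  "rows": [
    [0,0,0.001,40,0.3,0,-1],
    [0,0,0.001,80,0.3,0,-1],
    [0,0,0.001,100,0.3,0,-1],
    [0,0,0.001,117,0.3,0,-1],
    [0,0,0.001,117,0.3,0,-1],
    [0,0,0.001,117,0.3,0,-1],
    [0,0,0.001,117,0.3,0,1],
    [0,0,0.001,117,0.3,0,1],
    [0,0,0.001,117,0.3,0,1],
    [0,0,0.001,117,0.3,0,1],
    [0,0,0.001,117,0.3,0,1],
    [0,0,0.001,117,0.3,0,1],
    [0,0,0.001,117,0.3,0,1],
    [0,0,0.001,117,0.3,0,1]
  ]
}}

```text
time: 9.7
ee_pos: [0.435, -0.2091, 0.0139]
eef_rot: [0.437, 0.555, -0.437, 0.557]
force: [-0.6, -0.1, 8.4]
finger_gap: 0.0508
```

```bash
python3 - <<'E'
from h import *
s=vision.grab_frame('side')
crop(s,340,130,60,60,10,'pics/s9.png')
o=bot.get_obs();print(o['ee_pos'],o['finger_gap'],o['force'])
E
```

```text
[ 0.43495588 -0.20912156  0.01390769] 0.05117327685551216 [0.83425302 1.25818607 7.85185591]
```

View pics/s9.png

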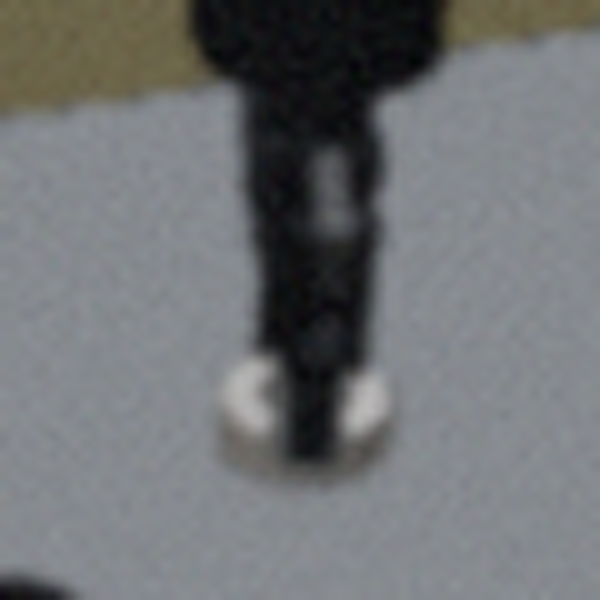

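The ring is gripped across its diameter, gap 51 mm with the same -2.5 mm offset as the block. Lifting.

Request:
{"fn": "arm_command", "kwargs": {
  "rows": [
    [0,0,0,-10,0,0,1],
    [0,0,0,-40,0,0,1],
    [0,0,0,-80,0,0,1],
    [0,0,0,-115,0,0,1],
    [0,0,0,-115,0,0,1],
    [0,0,0,-115,0,0,1],
    [0,0,0,-115,0,0,1]
  ]
}}

```text
time: 10.33
ee_pos: [0.4338, -0.2083, 0.1271]
eef_rot: [0.437, 0.556, -0.437, 0.555]
force: [-0.1, -0.5, -2.9]
finger_gap: 0.0509
```

```bash
python3 - <<'E'
from h import *
s=vision.grab_frame('side')
crop(s,340,90,60,60,10,'pics/s10.png')
o=bot.get_obs();print(o['ee_pos'],o['finger_gap'],o['force'])
go(.6428,.0852,.128,-76.3)
E
```

```text
[ 0.43337804 -0.2079591   0.12628655] 0.05078601230158747 [-0.26645598  0.15436706 -3.28582574]
rv [-0.0013 -0.0025  0.0021] (other [3.14e+00 3.00e-03 4.00e-03] ) sh [  -1.7  272.6 -235.6]
```

View pics/s10.png

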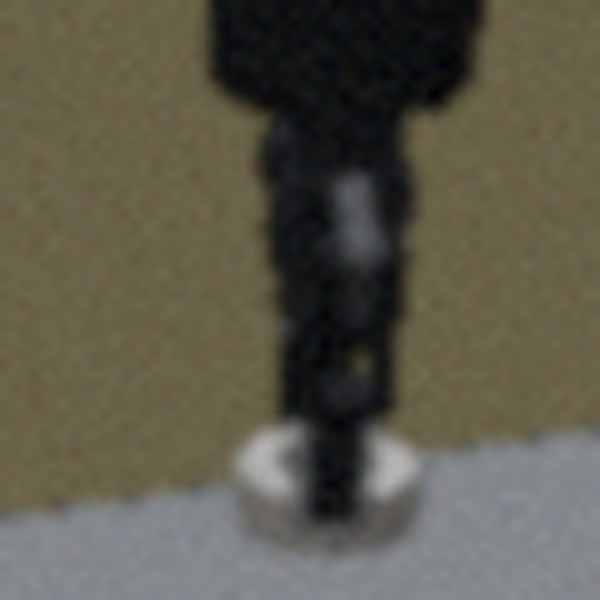

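The ring is held level and the force matches its weight. Moving over the well.

Request:
{"fn": "arm_command", "kwargs": {
  "rows": [
    [0,-0.002,0.002,-2,272.5,-235.5,1],
    [0,-0.002,0.002,-2,272.5,-235.5,1],
    [0,-0.002,0.002,-2,272.5,-235.5,1],
    [0,-0.002,0.002,-2,272.5,-235.5,1],
    [0,-0.002,0.002,-2,272.5,-235.5,1],
    [0,-0.002,0.002,-2,272.5,-235.5,1],
    [0,-0.002,0.002,-2,272.5,-235.5,1],
    [0,-0.002,0.002,-2,272.5,-235.5,1],
    [0,-0.002,0.002,-2,272.5,-235.5,1],
    [0,-0.002,0.002,-2,272.5,-235.5,1],
    [0,-0.002,0.002,-2,272.5,-235.5,1],
    [0,-0.002,0.002,-2,272.5,-235.5,1],
    [0,-0.002,0.002,-2,272.5,-235.5,1],
    [0,-0.002,0.002,-2,272.5,-235.5,1],
    [0,-0.002,0.002,-2,272.5,-235.5,1],
    [0,-0.002,0.002,-2,272.5,-235.5,1],
    [0,-0.002,0.002,-2,272.5,-235.5,1],
    [0,-0.002,0.002,-2,272.5,-235.5,1]
  ]
}}

```text
time: 11.88
ee_pos: [0.6437, 0.0839, 0.1291]
eef_rot: [0.437, 0.555, -0.437, 0.556]
force: [-0.4, 0.1, -2.2]
finger_gap: 0.0508
```

```bash
python3 - <<'E'
from h import *
s=vision.grab_frame('side')
crop(s,240,130,80,100,8,'pics/s11.png')
o=bot.get_obs();print(o['ee_pos'],o['finger_gap'],o['force'])
p=o['ee_pos']; print((proj('side',[p,p-[0,0,.014],[*p[:2],.048]])-[240,130]+.5)*8-.5)
go(.6428,.0852,.068,-76.3)
E
```

```text
[0.64373166 0.08402096 0.12912802] 0.050531165023683045 [ 0.14158794  0.07124212 -2.12531087]
[[251.72909254 399.02178946]
 [255.62654106 437.49649476]
 [273.51224107 614.05996566]]
rv [-0.0017  0.0014 -0.0016] (other [ 3.14e+00 -3.00e-03 -2.00e-03] ) sh [61.1 -0.7 -1.5]
```

View pics/s11.png

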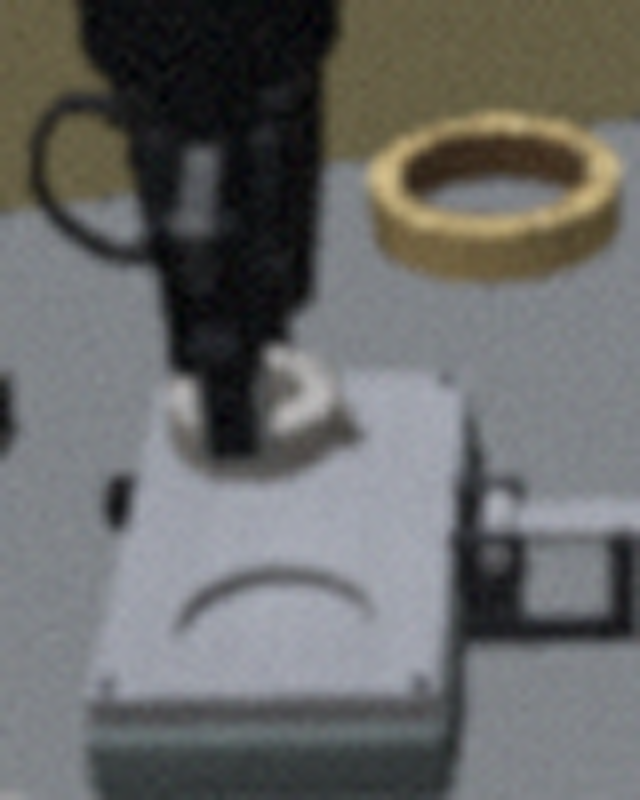

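Side: the ring centre is at column 254 and its drop line reaches the deck at 273.5. The well centre is at about 276, so a small correction to the target fits. Lowering to just above the deck.

Request:
{"fn": "arm_command", "kwargs": {
  "rows": [
    [-0.002,0.001,-0.002,25,-0.7,-1.3,1],
    [-0.002,0.001,-0.002,45,-0.7,-1.3,1],
    [-0.002,0.001,-0.002,60,-0.7,-1.3,1],
    [-0.002,0.001,-0.002,60,-0.7,-1.3,1],
    [-0.002,0.001,-0.002,60,-0.7,-1.3,1],
    [-0.002,0.001,-0.002,60,-0.7,-1.3,1]
  ]
}}

```text
time: 12.43
ee_pos: [0.6437, 0.0853, 0.0698]
eef_rot: [0.437, 0.556, -0.436, 0.557]
force: [-0.7, 0.1, -2.8]
finger_gap: 0.0508
```

```bash
python3 - <<'E'
from h import *
s=vision.grab_frame('side')
crop(s,240,160,60,60,12,'pics/s12.png')
o=bot.get_obs();print(o['ee_pos'],o['finger_gap'],o['force'])
p=o['ee_pos']; print((proj('side',[[*p[:2],p[2]+.004],[*p[:2],.048]])-[240,160]+.5)*12-.5)
go(.6428,.0852,.068,-76.3)
E
```

```text
[0.64398285 0.08531433 0.07023863] 0.05077779737823452 [ 0.2724467  -0.50314506 -2.63605887]
[[397.12601611 463.29694074]
 [407.43559483 564.59607571]]
rv [ 0.0007  0.0011 -0.002 ] (other [-3.141e+00  3.000e-03  2.000e-03] ) sh [ 2.2 -1.2 -0.2]
```

View pics/s12.png

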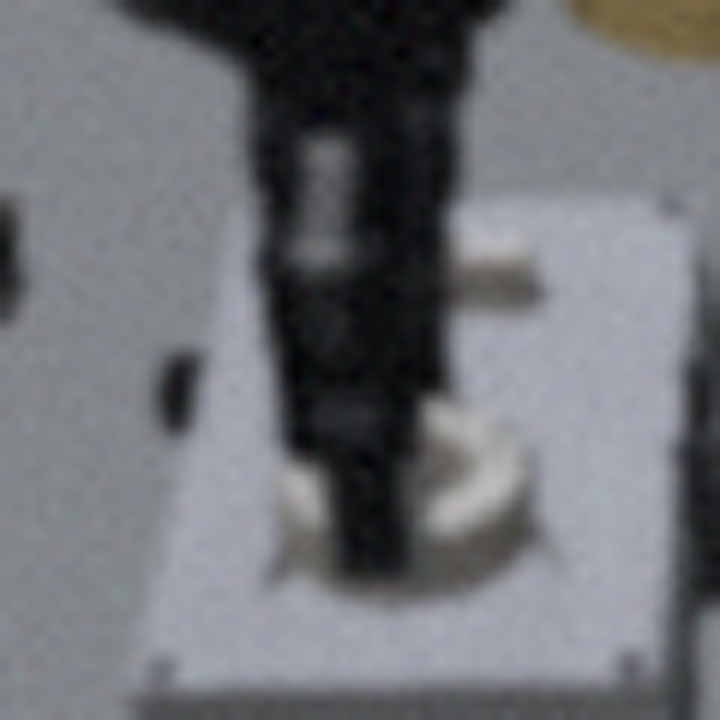

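The ring sits about 1 mm too far towards +x of the box: mid 403 drops to about 409, while the well mid is 415. Correcting -1.2 mm and lowering into the well.

Request:
{"fn": "arm_command", "kwargs": {
  "rows": [
    [0,0,0,2,-1.2,0,1],
    [0,0,0,5,-1.2,0,1],
    [0,0,0,8,-1.2,0,1],
    [0,0,0,11,-1.2,0,1],
    [0,0,0,11,-1.2,0,1],
    [0,0,0,11,-1.2,0,1],
    [0,0,0,11,-1.2,0,1]
  ]
}}

```text
time: 13.07
ee_pos: [0.6417, 0.0851, 0.0578]
eef_rot: [0.436, 0.556, -0.437, 0.556]
force: [-0.3, -0.3, -2.3]
finger_gap: 0.0507
```

```bash
python3 - <<'E'
from h import *
s=vision.grab_frame('side')
crop(s,240,160,60,60,12,'pics/s13.png')
o=bot.get_obs();print(o['ee_pos'],o['finger_gap'],o['force'],o['wrist_torque'])
E
```

```text
[0.6417851  0.08503001 0.05791306] 0.05082793681378705 [-0.51488409  1.25035372 -2.35579232] [ 0.02419317  0.02553735 -0.00547966]
```

View pics/s13.png

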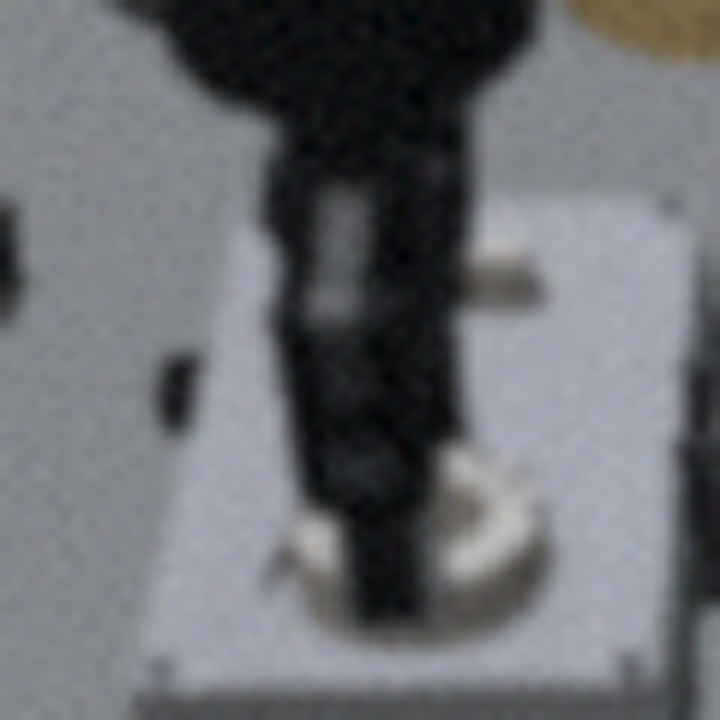

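It still carries the full weight with the ring bottom at about 44 mm, so it is in the well. Lowering the last bit.

Request:
{"fn": "arm_command", "kwargs": {
  "rows": [
    [0,0,0,1.5,0,0,1],
    [0,0,0,3,0,0,1],
    [0,0,0,4,0,0,1],
    [0,0,0,4,0,0,1],
    [0,0,0,4,0,0,1]
  ]
}}

```text
time: 13.53
ee_pos: [0.6416, 0.085, 0.0541]
eef_rot: [0.436, 0.556, -0.437, 0.556]
force: [-0.4, -0.4, 0.1]
finger_gap: 0.051
```

The floor now carries the weight. Releasing.

Request:
{"fn": "arm_command", "kwargs": {
  "rows": [
    [0,0,0,0,0,0,-0.5],
    [0,0,0,0,0,0,-0.7],
    [0,0,0,0,0,0,-1],
    [0,0,0,0,0,0,-1],
    [0,0,0,-8,0,0,-1],
    [0,0,0,-30,0,0,-1],
    [0,0,0,-65,0,0,-1],
    [0,0,0,-80,0,0,-1],
    [0,0,0,-80,0,0,-1],
    [0,0,0,-80,0,0,-1]
  ]
}}

```text
time: 14.37
ee_pos: [0.6425, 0.0851, 0.1357]
eef_rot: [0.437, 0.555, -0.436, 0.557]
force: [-0.5, -0.0, 0.2]
finger_gap: 0.0853
```

```bash
python3 - <<'E'
from h import *
s=vision.grab_frame('side')
crop(s,240,160,60,60,12,'pics/s14.png')
o=bot.get_obs();print(o['ee_pos'],o['finger_gap'],o['force'])
go(.4853,-.0095,.130,-76.3)
E
```

```text
[0.64141403 0.08508002 0.13419631] 0.08527398171185098 [-0.5145816  -0.57678321 -0.333753  ]
rv [0.0006 0.0004 0.0006] (other [-3.141e+00 -1.000e-03  1.000e-03] ) sh [   4.3 -174.1   54.8]
```

View pics/s14.png

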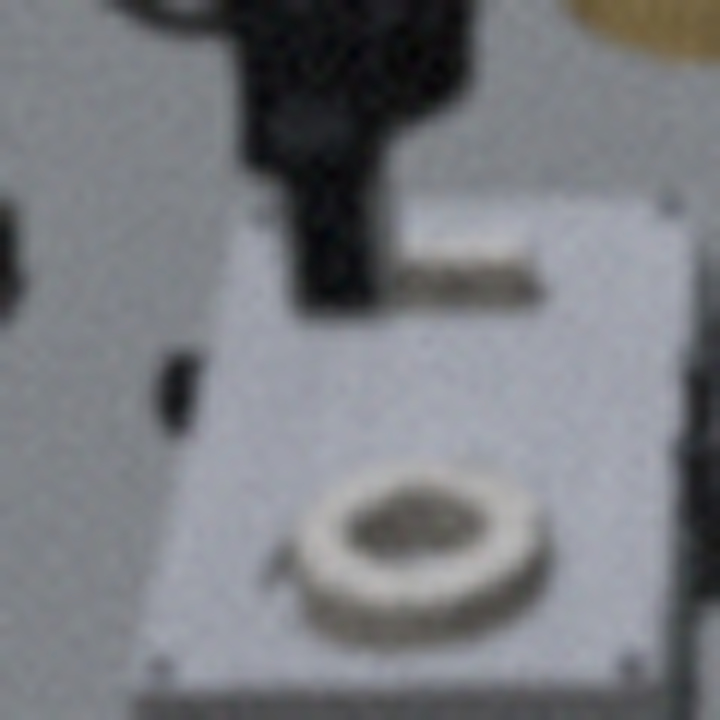

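```bash
python3 - <<'E'
from h import *
s=vision.grab_frame('side')
big=cv2.resize(s[160:220,240:300],None,fx=12,fy=12,interpolation=cv2.INTER_CUBIC)
for z,col in((.058,(0,0,255)),(.048,(0,255,0))):
    r=.027 if z>.05 else .031
    q=[[.6427+r*np.cos(a),.0852+r*np.sin(a),z] for a in np.linspace(0,6.28,40)]
    cv2.polylines(big,[((proj('side',q)-[240,160]+.5)*12-.5).round().astype(int)],True,col,1)
cv2.imwrite('pics/s15.png',big)
E
```

```text
(no output)
```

View pics/s15.png

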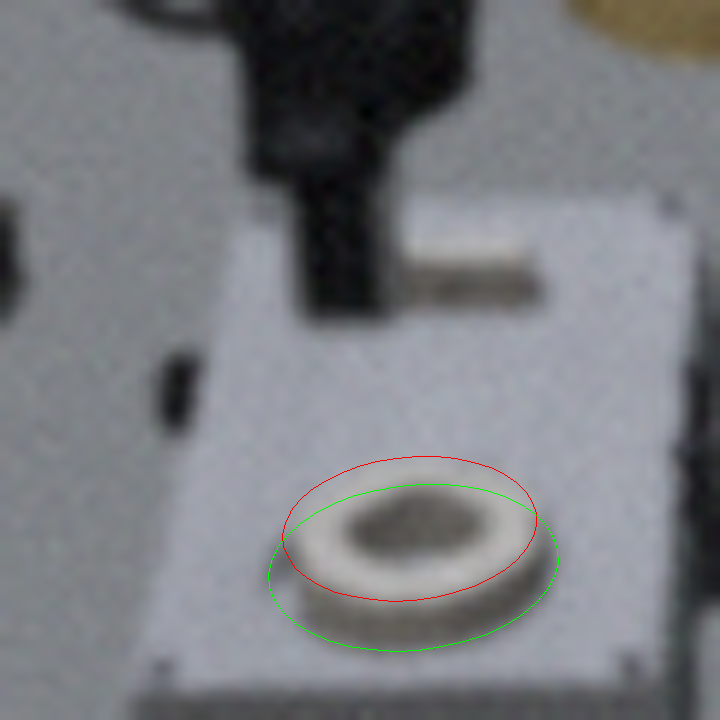

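Request:
{"fn": "arm_command", "kwargs": {
  "rows": [
    [0.001,0,0.001,4,-174,55,1],
    [0.001,0,0.001,4,-174,55,1],
    [0.001,0,0.001,4,-174,55,1],
    [0.001,0,0.001,4,-174,55,1],
    [0.001,0,0.001,4,-174,55,1],
    [0.001,0,0.001,4,-174,55,1],
    [0.001,0,0.001,4,-174,55,1],
    [0.001,0,0.001,4,-174,55,1],
    [0.001,0,0.001,4,-174,55,1],
    [0.001,0,0.001,4,-174,55,1]
  ]
}}

```text
time: 15.3
ee_pos: [0.4871, -0.0093, 0.1299]
eef_rot: [0.437, 0.556, -0.436, 0.557]
force: [-0.4, 1.0, -0.5]
finger_gap: -0.0001
```

```bash
python3 - <<'E'
from h import *
s=vision.grab_frame('side');t=vision.grab_frame('top')
crop(s,270,100,120,110,6,'pics/s16.png');crop(t,275,130,100,70,8,'pics/t16.png')
o=bot.get_obs();print(o['ee_pos'],o['finger_gap'],o['force'])
p=o['ee_pos'];print((proj('side',[p,p-[0,0,.008],[*p[:2],.058]])-[270,100]+.5)*6-.5)
go(.4853,-.0095,.070,-76.3)
E
```

```text
[ 0.48660403 -0.00923337  0.12991536] 7.901414319117036e-05 [-0.27035368 -0.16391806  0.2682019 ]
[[428.80576141 405.56587385]
 [428.63870355 421.78778483]
 [427.35314393 546.62019092]]
rv [ 0.0008  0.0006 -0.0009] (other [-3.141e+00  1.000e-03  1.000e-03] ) sh [59.9 -1.4 -0.1]
```

View pics/s16.png

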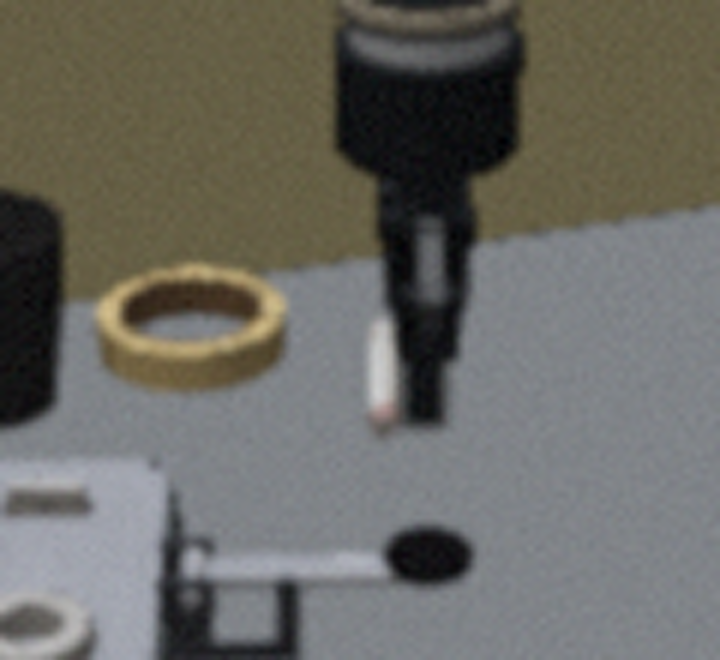

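View pics/t16.png

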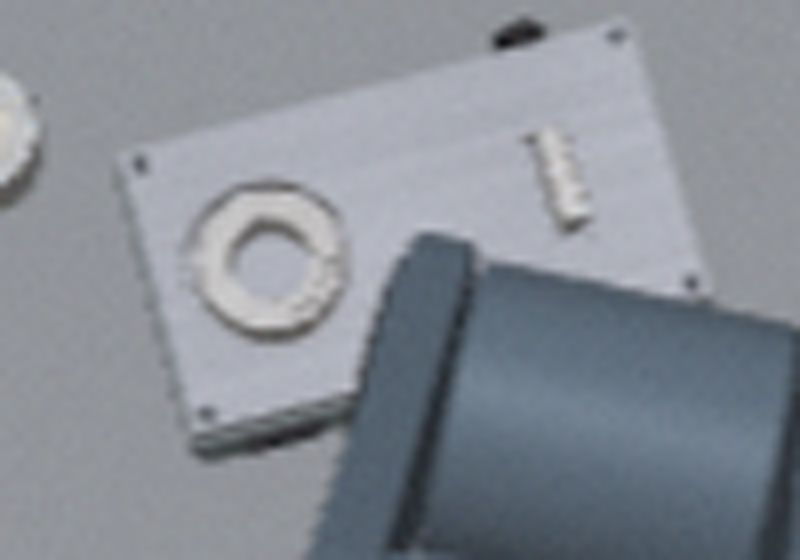

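Top view: the ring is concentric in the well, centred at crop (270,258), and the block is in the slot at (563,180). The side view puts the ring top no higher than the expected 58 mm, so both are seated. Now going down to the pad in stages, starting at its surface.

Request:
{"fn": "arm_command", "kwargs": {
  "rows": [
    [0.001,0,0,25,-1.2,0,1],
    [0.001,0,0,45,-1.2,0,1],
    [0.001,0,0,58,-1.2,0,1],
    [0.001,0,0,62,-1.2,0,1],
    [0.001,0,0,62,-1.2,0,1],
    [0.001,0,0,62,-1.2,0,1]
  ]
}}

```text
time: 15.9
ee_pos: [0.485, -0.0098, 0.0682]
eef_rot: [0.437, 0.556, -0.437, 0.556]
force: [-0.7, -1.0, 0.1]
finger_gap: 0.0
```

Request:
{"fn": "arm_command", "kwargs": {
  "rows": [
    [0,0,0,2,0,0,1],
    [0,0,0,4,0,0,1],
    [0,0,0,6,0,0,1],
    [0,0,0,6,0,0,1],
    [0,0,0,6,0,0,1]
  ]
}}

```text
time: 16.32
ee_pos: [0.4852, -0.0102, 0.0625]
eef_rot: [0.437, 0.555, -0.437, 0.556]
force: [0.9, 0.5, 2.4]
finger_gap: 0.0002
```

```bash
python3 - <<'E'
from h import *
s=vision.grab_frame('side')
crop(s,290,140,80,80,8,'pics/s17.png')
o=bot.get_obs();print(o['ee_pos'],o['finger_gap'],o['force'])
E
```

```text
[ 0.48521348 -0.01016271  0.0624259 ] -0.0001252937206371959 [ 0.85575328 -0.79413642  1.16378508]
```

View pics/s17.png

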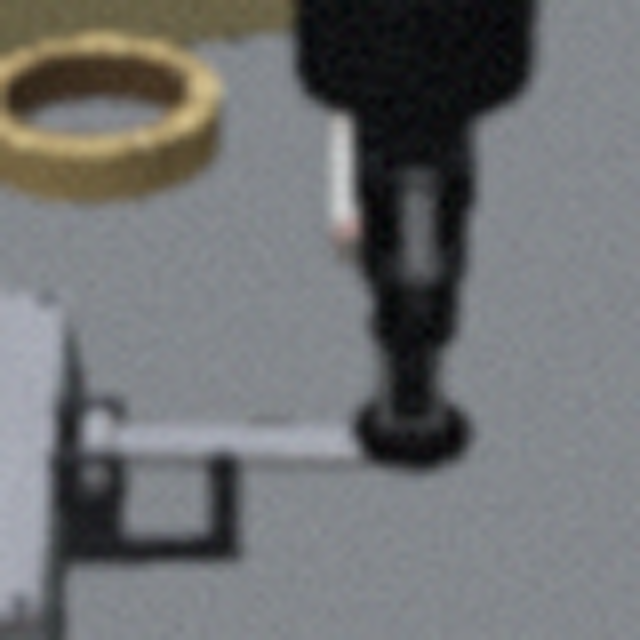

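Contact is light, with the tip centred on the pad at crop (412,430). Lowering further and reading force.

Request:
{"fn": "arm_command", "kwargs": {
  "rows": [
    [0,0,0,2,0,0,1],
    [0,0,0,4,0,0,1],
    [0,0,0,7,0,0,1],
    [0,0,0,7,0,0,1],
    [0,0,0,7,0,0,1],
    [0,0,0,7,0,0,1]
  ]
}}

```text
time: 16.87
ee_pos: [0.4849, -0.0101, 0.055]
eef_rot: [0.437, 0.555, -0.437, 0.556]
force: [1.0, -1.7, 4.0]
finger_gap: 0.0001
```

Request:
{"fn": "arm_command", "kwargs": {
  "rows": [
    [0,0,0,2,0,0,1],
    [0,0,0,4,0,0,1],
    [0,0,0,6,0,0,1],
    [0,0,0,6,0,0,1],
    [0,0,0,6,0,0,1],
    [0,0,0,6,0,0,1]
  ]
}}

```text
time: 17.37
ee_pos: [0.485, -0.0101, 0.0491]
eef_rot: [0.437, 0.555, -0.437, 0.556]
force: [1.7, -1.2, 4.5]
finger_gap: -0.0
```

```bash
python3 - <<'E'
from h import *
s=vision.grab_frame('side')
crop(s,290,140,80,80,8,'pics/s18.png')
o=bot.get_obs();print(o['ee_pos'],o['force'])
# predicted pad silhouettes & paddle line for angles
a=np.radians(13.7);c,sn=np.cos(a),np.sin(a);O=np.array([.656,.0318])
big=cv2.imread('pics/s18.png')
for th,col in((0,(255,0,0)),(.14,(0,255,255)),(.19,(0,0,255)),(.24,(0,255,0))):
    q=[]
    for k in np.linspace(0,6.28,40):
        l=.105+.02*np.cos(k);y=.02*np.sin(k);h=.003
        x=-.070-(l*np.cos(th)+h*np.sin(th)*0);z=.047-l*np.sin(th)+h*np.cos(th)
        q.append([O[0]+c*x-sn*y,O[1]+sn*x+c*y,z])
    cv2.polylines(big,[((proj('side',q)-[290,140]+.5)*8-.5).round().astype(int)],True,col,1)
cv2.imwrite('pics/s18b.png',big)
E
```

```text
[ 0.48500566 -0.01010499  0.04915776] [ 1.21009201 -1.54037416  3.68389483]
```

View pics/s18b.png

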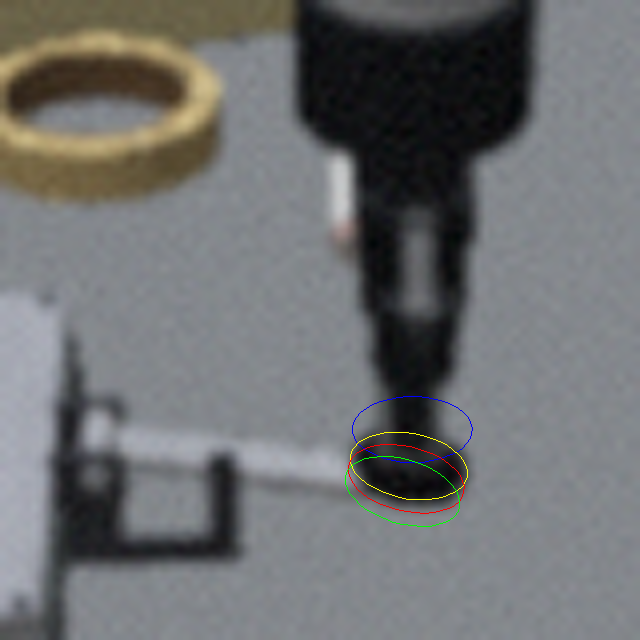

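Pad bottom edge is at crop row about 503, between the 0.14 and 0.19 rad outlines, so the angle is about 0.15 rad. The force is consistent. Another 3.5 mm should reach half-way.

Request:
{"fn": "arm_command", "kwargs": {
  "rows": [
    [0,0,0,1.5,0,0,1],
    [0,0,0,3.5,0,0,1],
    [0,0,0,3.5,0,0,1],
    [0,0,0,3.5,0,0,1],
    [0,0,0,3.5,0,0,1],
    [0,0,0,3.5,0,0,1],
    [0,0,0,3.5,0,0,1],
    [0,0,0,3.5,0,0,1],
    [0,0,0,3.5,0,0,1],
    [0,0,0,3.5,0,0,1]
  ]
}}

```text
time: 18.25
ee_pos: [0.4852, -0.01, 0.0457]
eef_rot: [0.437, 0.555, -0.437, 0.556]
force: [3.1, -0.8, 4.7]
finger_gap: -0.0001
```

```bash
python3 - <<'E'
from h import *
s=vision.grab_frame('side');t=vision.grab_frame('top')
o=bot.get_obs();print(o['ee_pos'],o['force'])
a=np.radians(13.7);c,sn=np.cos(a),np.sin(a);O=np.array([.656,.0318])
big=cv2.resize(s[140:220,290:370],None,fx=8,fy=8,interpolation=cv2.INTER_CUBIC)
for th,col in((0,(255,0,0)),(.14,(0,255,255)),(.19,(0,0,255)),(.24,(0,255,0))):
    q=[]
    for k in np.linspace(0,6.28,40):
        l=.105+.02*np.cos(k);y=.02*np.sin(k);h=.003
        x=-.070-l*np.cos(th);z=.047-l*np.sin(th)+h*np.cos(th)
        q.append([O[0]+c*x-sn*y,O[1]+sn*x+c*y,z])
    cv2.polylines(big,[((proj('side',q)-[290,140]+.5)*8-.5).round().astype(int)],True,col,1)
cv2.imwrite('pics/s19.png',big)
crop(s,230,100,150,110,5,'pics/s19w.png');crop(t,230,110,150,120,5,'pics/t19.png')
E
```

```text
[ 0.48517091 -0.01004178  0.04567829] [ 1.47746148 -1.57779941  4.63287017]
```

View pics/s19.png

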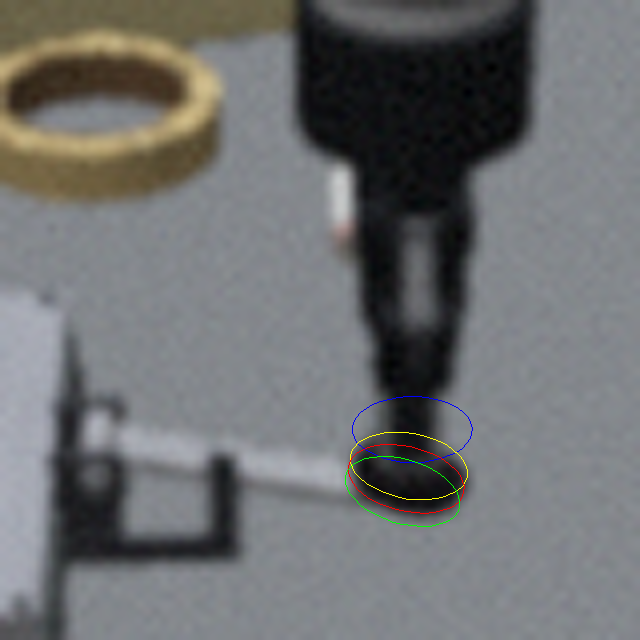

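View pics/s19w.png

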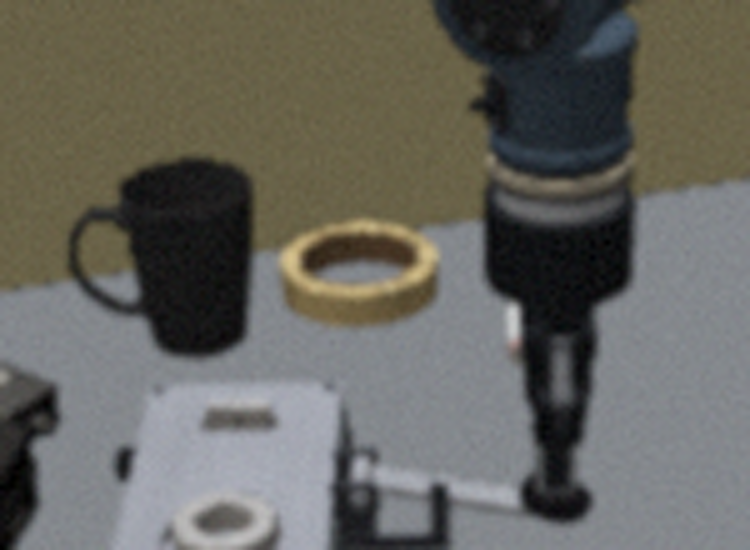

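View pics/t19.png

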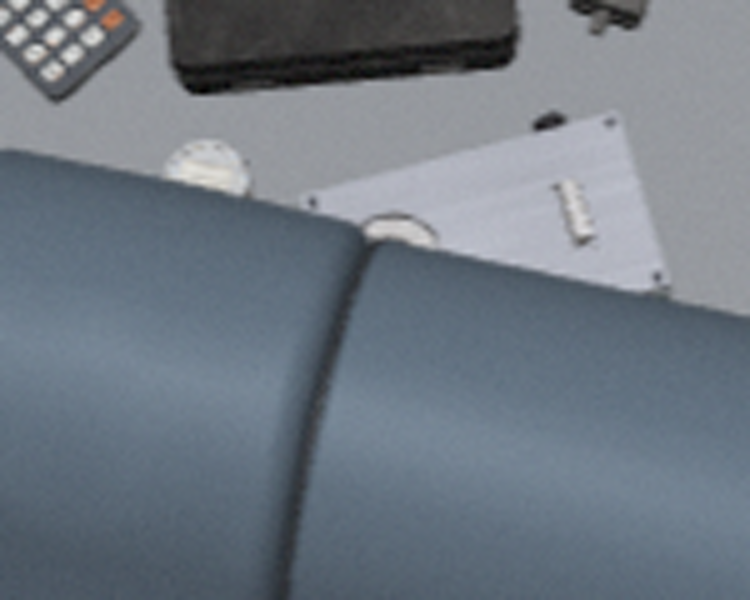

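The pad outline fits the 0.19 rad ellipse (bottom edge about row 514) and the force is about 5 N. The ring and block are unchanged. I'll hold a little longer, then hand in.

Request:
{"fn": "arm_command", "kwargs": {
  "rows": [
    [0,0,0,0,0,0,1],
    [0,0,0,0,0,0,1],
    [0,0,0,0,0,0,1],
    [0,0,0,0,0,0,1],
    [0,0,0,0,0,0,1],
    [0,0,0,0,0,0,1]
  ]
}}

```text
time: 18.85
ee_pos: [0.4851, -0.0101, 0.0457]
eef_rot: [0.437, 0.555, -0.437, 0.556]
force: [2.8, -1.2, 4.9]
finger_gap: -0.0005
```

```bash
python3 - <<'E'
from h import *
o=bot.get_obs();print(o['time'],o['ee_pos'],o['force']);print(bot.hand_in())
E
```

```text
18.85 [ 0.48511625 -0.0100592   0.04565413] [ 2.83688901 -1.16157458  4.91275814]
the job is handed in; nothing more can be done
None
```

I put the smallest gauge block upright in the slot and laid the ring flat in the round well. I then pressed the pad with closed fingers and handed in at 18.85 s, still holding it. `hand_in` gives no verdict, so what follows is my own reading.

- **Block and ring:** after release, both views show each one in its place. The ring lies about 2 mm towards the paddle side of where I took the well centre to be, within the 7 mm allowed.
- **Paddle:** the pad outline in the side view fits about 0.19 rad, with 4.9 N upward on the tool.
- **What disagreed:**
  - The top and side views differed by about 2 mm along x, so I placed from their mean and corrected against the side view.
  - The shut fingertips stood about 5 mm ahead of the TCP, not 8 mm. I therefore set the paddle angle from the image and the force rather than from that figure.
  - The finger gap read about 2.5 mm less than the part size on both grasps.
- **Bystanders:** none were touched as far as I could see, but I did not measure their positions at the end.

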